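# Make up a lens tube kit and a collet kit

### The job

Make up two kits from the stock on the bench. In the tray with the stop bar, lay the two long lens tubes on their sides, side by side and parallel to the bar, the first up against it, and then set the wedge-sided black chock down parallel to them, snug against the second tube, so that the row cannot roll apart. In the divided tray, stand the steel collet upright in the narrow compartment and lay the brass-coloured block flat in the wide one; leave the short sleeve in the stock where it stands.

Things in the scene. Friction and masses are not known exactly. Their poses are not given: they have to be found in the camera images.
- stop_tray: kit tray with a stop bar: grey painted, fixed, 150 mm in x, 160 in y, floor 4 thick, rim 4 thick and 14 high. Origin: centre of underside, z up. Inside the -y rim a dark steel stop bar lies along x, 30 high, inner face at y -66. The row belongs at x 0: touching, tube centres are at y -49 and -15, 21 above the bench, chock origin at y +15.5. Inside ends at x +-71, y +76.
- divided_tray: divided kit tray: grey painted, fixed, 150 mm in x, 160 in y, floor 4 thick, rim 4 thick and 14 high. Origin: centre of underside, z up. A divider 4 thick, top 16 above the bench, lies along x at y -21. Narrow compartment y -76 to -23 (middle -49.5), wide one y -19 to +76 (middle +28.5), both x -71 to +71.
- tube_a: long lens tube, bare aluminium cylinder 34 mm across, 56 mm long, two turned grooves, black discs on the flat ends; lies on its side and can roll; 0.12 kg. Origin at its centre, 17 mm above what it lies on; x is its axis (y, z turn as it rolls). Grip end to end along x. One of two alike.
- tube_b: long lens tube, bare aluminium cylinder 34 mm across, 56 mm long, two turned grooves, black discs on the flat ends; lies on its side and can roll; 0.12 kg. Origin at its centre, 17 mm above what it lies on; x is its axis (y, z turn as it rolls). Grip end to end along x. One of two alike.
- chock: black plastic chock, a prism 56 mm long along x, 40 mm wide at the foot and 16 mm at the flat top (along y), 24 mm high, both long sides sloping alike, flat upright ends; either side may face the tubes. 0.12 kg. Origin at the centre of its underside, z up. Easily gripped end to end along x.
- collet: bare steel spring collet, round, 24 mm in diameter and 30 mm high, bulging at the top half, with a bore in its top, standing upright on its foot. 0.06 kg. Origin at the centre of its underside, z up.
- brass_block: brass-coloured machined block with two holes in its top, 22 mm along x, 50 mm along y, 22 mm high, 0.18 kg. Origin at the centre of its underside, z up. Easily gripped across x.
- short_sleeve: short open aluminium sleeve standing on end, 34 mm outside, 24 mm bore, 30 mm high; not part of either kit, to be left where it stands. Origin at the centre of its underside, z up.
There are look-alikes about, which are no part of the job. Of the things that look like the chock, take the one that is nearest to the robot's base at the start.

How it is judged:
On the way, in this order (a step that is already met when the one before it is completed fails the run):
1. both lens tubes lie on their sides on the floor of the tray with the stop bar, before the chock closes the row (x of tube_a in the frame of stop_tray between -0.05 and 0.05 m and y of tube_a in the frame of stop_tray between -0.06 and 0.065 m and z of tube_a in the frame of stop_tray between 0.016 and 0.026 m and angle between the x axis of each of tube_a, tube_b and the x axis of stop_tray, either way round below 0.5 rad and x of tube_b in the frame of stop_tray between -0.05 and 0.05 m and y of tube_b in the frame of stop_tray between -0.06 and 0.065 m and z of tube_b in the frame of stop_tray between 0.016 and 0.026 m), for 0.2 s.
2. the chock stands behind the second tube and closes the row (x of tube_a in the frame of stop_tray between -0.025 and 0.025 m and y of tube_a in the frame of stop_tray between -0.053 and 0.004 m and z of tube_a in the frame of stop_tray between 0.016 and 0.026 m and angle between the x axis of each of tube_a, tube_b, chock and the x axis of stop_tray, either way round below 0.2 rad and x of tube_b in the frame of stop_tray between -0.025 and 0.025 m and y of tube_b in the frame of stop_tray between -0.053 and 0.004 m and z of tube_b in the frame of stop_tray between 0.016 and 0.026 m and x of chock in the frame of stop_tray between -0.025 and 0.025 m and y of chock in the frame of stop_tray between 0.01 and 0.0275 m and z of chock in the frame of stop_tray between 0 and 0.009 m and angle between chock's own z axis and vertical below 0.1 rad), for 0.2 s.
At the end, for the whole second after the job is handed in: Tubes and chock lie flat in the stop-bar tray, parallel to the bar within 0.2 rad, within 25 mm of mid-tray in x, row play at most 12 mm; collet upright on the floor of the narrow compartment, brass-coloured block flat on the floor of the wide one; all at rest, short sleeve unmoved (25 mm) (all of step 2 and x of collet in the frame of divided_tray between -0.065 and 0.065 m and y of collet in the frame of divided_tray between -0.066 and -0.033 m and z of collet in the frame of divided_tray between 0 and 0.009 m and angle between each of collet, brass_block's own z axis and vertical below 0.1 rad and x of brass_block in the frame of divided_tray between -0.065 and 0.065 m and y of brass_block in the frame of divided_tray between -0.01 and 0.067 m and z of brass_block in the frame of divided_tray between 0 and 0.009 m and linear speed of each of tube_a, tube_b, chock, collet, brass_block below 0.02 m/s); the robot touches nothing.
It fails at once if the short sleeve was moved by more than 25 mm or knocked over (distance of short_sleeve from where it was at the start of the episode above 0.025 m or angle between short_sleeve's own z axis and vertical above 0.5 rad).
It also fails if it takes over 106 s, if anything falls off the work surface, if the arm or the gripper's body presses on something with over 40 N, if the wrist force passes 120 N, or if a joint passes its speed limit or range.

### The arm

A 7-joint arm with a two-finger parallel gripper is mounted at the origin on a cart in front of the work surface, level with it; the furniture and walls round the work are solid. World frame = base frame: x ahead of the robot, y to its left, z up, the work surface at z = 0. Lengths are in m, angles in rad, forces in N, time in s.
With the tool pointing down it reaches from about 0.425 to 0.95 m from the base axis. Payload 4.7 kg.
Tool frame: the origin (TCP) lies on the mounting face of the last link; the fingertips stand 173 mm ahead of it and the grasp point (between the pads) lies 155 mm ahead of it; z points along the fingers, y is the direction in which the jaws open and shut (so a half turn about z gives the same grasp; the last joint's range is limited). The gripper opens to 85 mm and grips with 20 to 120 N. Pads are 22 mm wide; open, the fingers measure 114 mm over their backs; the gripper's body (76 mm by 85 mm) begins 54 mm behind the grasp point. The pads swing forward as they close: fully open they stand 13 mm farther back than shut.
Start: joints at [1.228, 0.469, -0.049, 1.532, 0.024, 1.141, -0.082], TCP at [0.208, -0.642, 0.405] pointing down, gripper open.
Joint ranges: [-2.59, 2.59], [-0.33, 1.99], [-1.39, 1.29], [0.1, 2.45], [-1.04, 4.18], [0.21, 1.99], [-2.66, 2.66]. Speed limits (rad/s): [2.57, 2.57, 3.14, 3.14, 3.14, 3.14, 3.14].

### API

Orientations are given as a unit quaternion [w, x, y, z].
In Python, from plant import observe, cams, env, look_for, masks_of gives the robot as it stands.
- The arm moves only by the tool apply_moves, never from a script. Its argument "deltas" is a list of rows, each an object with "travel": the shift along the tool's x, y, z in m, a list of three; "turn": the turn, a rotation vector about the tool's x, y, z in degrees, a list of three. A call has 1 to 5 rows; each row shifts and turns the commanded pose from where the row before left it, along the tool's axes as they then stand; what a row does not reach is not made up. A row lasts 1/10 s, in which the tool goes at most 50 mm and 8.59 degrees, less where a joint would pass 70% of its speed; a pose out of reach is approached as far as the arm can. A call with a gripper value outside its range is refused whole. "gripper" is the gripper command: -1 is shut, 1 is fully open, values between are in proportion, set as the call begins (left out, the last holds). The fingers move at their own pace and stop on an object; "grip_force" is the grip in N (left out, the last holds). Time passes only in rows, so rows that do not move let the fingers close. It gives the time, the measured TCP pose, the force and the opening at its end, in the units of the state.
- observe(): the state, without advancing time (a new reading comes with each control period).
- cams.camera(name): name is "scene" or "top" or "wrist"; returns the picture (480x640x3 uint8, blue, green, red); there is no depth.
- cams.camera_params(name): a dict with "fx", "fy", "cx", "cy" (pixels), "dist" ([k1, k2, p1, p2, k3] as OpenCV has them; the pictures are not rectified), "pose" (4x4, takes a point from camera to world coordinates); the wrist camera has in their place "T_tool_cam" (4x4, takes a point from camera to tool coordinates, whose origin is the TCP and whose axes are the flange's). Camera axes: x right, y down, z forward; pixel columns grow to the right and rows downward; lengths in m; the calibration is good to about 2 mm. A picture is of the moment at which its call begins: read the wrist's pose just before it. camera_params takes no time and is no camera call.
- env.job_done(): hands the job in, once; it reports no verdict.
Trained networks look in the newest picture that a camera, given by its name, has taken for a name from the list of things; names that differ only in an ending like _2 or _b are one class to them, and where a whole thing is asked for, a point or a joint stands for the part that bears it (a point fixed in the world has none). Each returns a list of dicts, best first, with "score" (0 to 1); they miss things now and then, are a little off and sometimes report something else, mostly with a low value. They report only what shows in the picture. A call takes as long as a camera call. They do not tell look-alikes from the thing itself.
- look_for(camera, label): "at" ([column, row] in pixels, amid what is visible of it).
- masks_of(camera, label): "region" (480x640 bool, what is visible of it) and "at" ([column, row] in pixels, amid what is visible of it).
The state is a dict: "time": time; "joints": joint angles; "joint_velocities": joint speeds; "tau": joint torques, N m; "tcp_pos": TCP position; "eef_rot": TCP orientation; "contact_force": force on the tool from outside, world axes, zero at the start; "wrist_torque": the same for the moment, N m; "gripper_width": finger opening in m.
Only numpy, scipy, OpenCV 4.12 (cv2) and the standard library are available. Lean on these libraries where they do the work, as an engineer would, in place of code of your own. Each camera call takes 0.05 s, during which the arm holds its last target. There are 200 camera calls.

## Working session

There is one attempt and no reset: what is moved stays moved. The work goes in short steps, Python scripts to look and compute and a tool call to move; the robot and the scene stay as the last step left them, time stands still between calls to the robot, and variables do not carry over. Pictures are saved under pics/ and viewed, about 12 in all and at most 16, crops included, and the job is handed in when it is done.

Besides the shell and the picture viewer there is one more tool, called by a JSON object that holds its "api" and its "payload". apply_moves: Moves the arm, as the interface text tells. Its arguments: {"type":"object","properties":{"deltas":{"type":"array"},"gripper":{"type":"number"},"grip_force":{"type":"number"}},"required":["deltas"]}

```bash
ls; mkdir -p pics
cat > h.py <<'E'
import numpy as np, cv2
from plant import observe, cams, env, look_for, masks_of
from scipy.spatial.transform import Rotation as R
def tool():
    s=observe(); T=np.eye(4); q=s['eef_rot']; T[:3,:3]=R.from_quat([q[1],q[2],q[3],q[0]]).as_matrix(); T[:3,3]=s['tcp_pos']; return T
def camT(n,T=None):
    p=cams.camera_params(n)
    return (p['pose'] if 'pose' in p else (tool() if T is None else T)@np.array(p['T_tool_cam'])),p
def KD(p): return np.array([[p['fx'],0,p['cx']],[0,p['fy'],p['cy']],[0,0,1.]]),np.array(p['dist'],float)
def onplane(n,uv,z,T=None):
    M,p=camT(n,T); M=np.array(M); K,D=KD(p)
    u=cv2.undistortPoints(np.array(uv,float).reshape(-1,1,2),K,D).reshape(-1,2)
    d=np.c_[u,np.ones(len(u))]@M[:3,:3].T; o=M[:3,3]
    return o+d*((z-o[2])/d[:,2])[:,None]
def proj(n,P,T=None):
    M,p=camT(n,T); M=np.linalg.inv(M); K,D=KD(p)
    return cv2.projectPoints(np.array(P,float).reshape(-1,3),cv2.Rodrigues(M[:3,:3])[0],M[:3,3],K,D)[0].reshape(-1,2)
E
python3 - <<'E'
from h import *
s=observe(); print(s['time'],s['tcp_pos'],s['eef_rot'],s['gripper_width'])
for n in ['top','scene']:
    im=cams.camera(n); cv2.imwrite(f'pics/{n}0.png',im)
    for l in ['stop_tray','divided_tray','tube_a','chock','collet','brass_block','short_sleeve']:
        for r in look_for(n,l): 
            if r['score']>.3: print(n,l,np.round(r['at']),round(r['score'],2),onplane(n,[r['at']],.012)[0].round(3)[:2])
E
```

```text
pics
0.0 [ 0.20831977 -0.64178678  0.40364456] [-9.67903522e-04  9.87711482e-01  1.56285181e-01 -1.82186811e-04] 0.08568747812222291
top stop_tray [282. 283.] 0.97 [0.454 0.161]
top divided_tray [396. 283.] 0.83 [ 0.456 -0.133]
top tube_a [392. 205.] 0.59 [ 0.659 -0.122]
top tube_a [491. 276.] 0.57 [ 0.475 -0.381]
top tube_a [432. 205.] 0.57 [ 0.659 -0.227]
top chock [140. 209.] 0.9 [0.644 0.534]
top collet [285. 206.] 0.48 [0.655 0.157]
top brass_block [192. 277.] 0.69 [0.469 0.393]
top short_sleeve [437. 205.] 0.55 [ 0.661 -0.239]
scene stop_tray [331. 266.] 0.88 [0.451 0.172]
scene stop_tray [369. 221.] 0.32 [ 0.468 -0.114]
scene divided_tray [365. 221.] 0.6 [ 0.48 -0.11]
scene tube_a [399. 193.] 0.72 [ 0.468 -0.383]
scene tube_a [308. 208.] 0.47 [ 0.667 -0.129]
scene chock [137. 332.] 0.74 [0.65  0.545]
scene chock [181. 352.] 0.64 [0.543 0.552]
scene collet [286. 224.] 0.58 [0.665 0.002]
scene brass_block [270. 316.] 0.89 [0.467 0.399]
scene brass_block [259. 248.] 0.66 [0.647 0.161]
scene short_sleeve [321. 197.] 0.63 [ 0.673 -0.232]
```

Run:
```python
import cv2
a=cv2.imread('pics/top0.png')[150:350,80:560]; cv2.imwrite('pics/top0c.png',cv2.resize(a,(800,333),interpolation=cv2.INTER_CUBIC))
```

```text
(no output)
```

View pics/top0c.png

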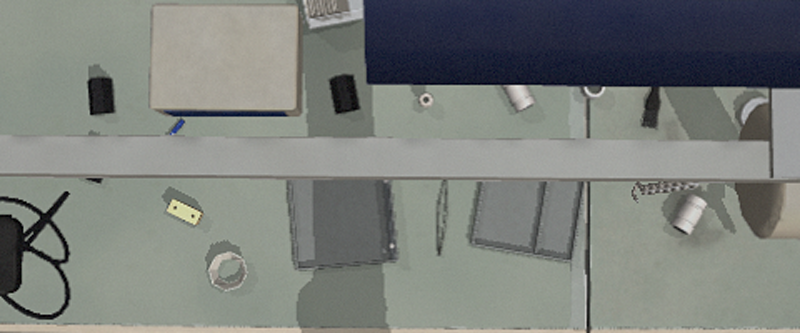

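View pics/scene0.png

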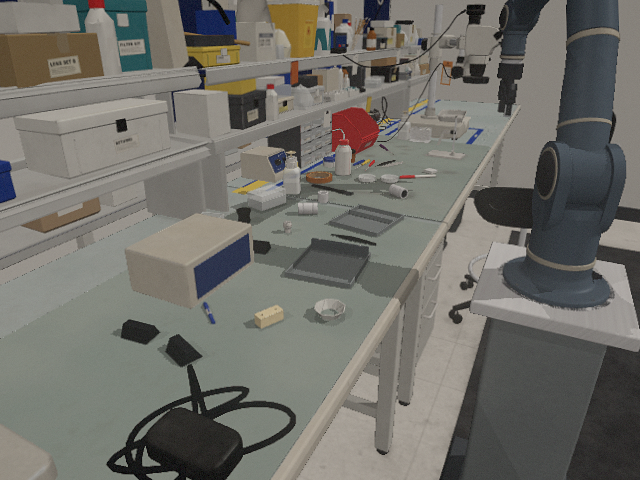

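The top view shows a beam and shelf edge crossing above the bench, and the chock candidates are at about (0.655, 0.157), (0.54, 0.55) and (0.644, 0.534). Next I'll find how high the beam is, and get a first close view.

Run:
```python
from h import *
print(np.array(cams.camera_params('top')['pose']).round(2), np.array(cams.camera_params('scene')['pose']).round(2), np.array(cams.camera_params('wrist')['T_tool_cam']).round(3),cams.camera_params('wrist')['fx'])
im=cv2.imread('pics/scene0.png')
for z,c in [(.3,(0,0,255)),(.5,(0,255,255)),(.7,(0,255,0)),(.9,(255,0,0)),(1.2,(255,0,255))]:
    for row in (201,231,258):
        P=onplane('top',[[100,row],[540,row]],z); q=proj('scene',P)
        cv2.line(im,*[tuple(int(v) for v in a) for a in q],c,1); print(z,row,P.round(2).tolist(),q.round())
cv2.imwrite('pics/ov.png',im)
```

```text
[[ 0.01 -1.    0.08  0.45]
 [-1.   -0.01 -0.01  0.08]
 [ 0.01 -0.08 -1.    1.61]
 [ 0.    0.    0.    1.  ]] [[-0.9  -0.17  0.41  0.07]
 [-0.45  0.35 -0.82  1.  ]
 [-0.   -0.92 -0.4   0.49]
 [ 0.    0.    0.    1.  ]] [[-0.001 -0.947 -0.32   0.082]
 [ 1.    -0.    -0.001  0.001]
 [ 0.    -0.32   0.947  0.032]
 [ 0.     0.     0.     1.   ]] 376.39533239509495
0.3 201 [[0.63, 0.54, 0.3], [0.63, -0.41, 0.3]] [[121. 174.]
 [357.  97.]]
0.3 231 [[0.56, 0.54, 0.3], [0.57, -0.41, 0.3]] [[154. 179.]
 [376.  98.]]
0.3 258 [[0.5, 0.54, 0.3], [0.51, -0.41, 0.3]] [[186. 184.]
 [394. 100.]]
0.5 201 [[0.6, 0.47, 0.5], [0.6, -0.33, 0.5]] [[151.  28.]
 [359.  29.]]
0.5 231 [[0.54, 0.47, 0.5], [0.55, -0.33, 0.5]] [[182.  27.]
 [377.  29.]]
0.5 258 [[0.49, 0.47, 0.5], [0.5, -0.33, 0.5]] [[211.  27.]
 [393.  29.]]
0.7 201 [[0.57, 0.4, 0.7], [0.58, -0.26, 0.7]] [[ 186. -127.]
 [ 360.  -55.]]
0.7 231 [[0.53, 0.4, 0.7], [0.53, -0.26, 0.7]] [[ 213. -132.]
 [ 377.  -56.]]
0.7 258 [[0.49, 0.4, 0.7], [0.49, -0.26, 0.7]] [[ 238. -136.]
 [ 392.  -57.]]
0.9 201 [[0.54, 0.33, 0.9], [0.55, -0.19, 0.9]] [[ 225. -284.]
 [ 362. -160.]]
0.9 231 [[0.51, 0.33, 0.9], [0.51, -0.19, 0.9]] [[ 247. -292.]
 [ 377. -162.]]
0.9 258 [[0.48, 0.32, 0.9], [0.48, -0.18, 0.9]] [[ 267. -298.]
 [ 390. -165.]]
1.2 201 [[0.5, 0.22, 1.2], [0.51, -0.08, 1.2]] [[ 287. -500.]
 [ 365. -367.]]
1.2 231 [[0.48, 0.22, 1.2], [0.49, -0.07, 1.2]] [[ 300. -505.]
 [ 375. -371.]]
1.2 258 [[0.46, 0.22, 1.2], [0.47, -0.07, 1.2]] [[ 312. -510.]
 [ 384. -374.]]
```

View pics/ov.png

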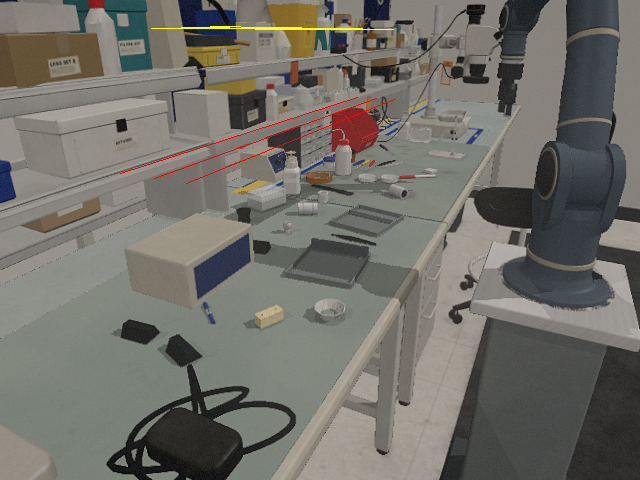

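```bash
cat >> h.py <<'E'
def phi(): T=tool(); return np.degrees(np.arctan2(T[1,0],T[0,0]))
def plan(x,y,z,ph=None,st=.04):
    "turn phase then travel phase, to TCP x,y,z and tool-x yaw ph"
    T=tool(); p0=phi(); ph=p0 if ph is None else ph
    d=(p0-ph+180)%360-180; n=int(np.ceil(abs(d)/8.0)); 
    a=np.radians(p0-d); dx,dy,dz=np.array([x,y,z])-T[:3,3]
    t=np.array([dx*np.cos(a)+dy*np.sin(a),dx*np.sin(a)-dy*np.cos(a),-dz]); m=max(1,int(np.ceil(np.linalg.norm(t)/st)))
    print(f'at {T[:3,3].round(4)} phi {p0:.1f}; turn z {d:.1f} = {n} x {d/max(n,1):.2f}; travel {t.round(4)} = {m} x {(t/m).round(4)}')
E
python3 -c "
from h import *
plan(.475,-.381,.35,55)"
```

```text
at [ 0.2084 -0.642   0.4048] phi 18.0; turn z -37.0 = 5 x -7.40; travel [0.3668 0.0687 0.0548] = 10 x [0.0367 0.0069 0.0055]
```

{"api": "apply_moves", "payload": {"deltas": [{"travel": [0,0,0],"turn": [0,0,-7.4]},{"travel": [0,0,0],"turn": [0,0,-7.4]},{"travel": [0,0,0],"turn": [0,0,-7.4]},{"travel": [0,0,0],"turn": [0,0,-7.4]},{"travel": [0,0,0],"turn": [0,0,-7.4]}], "gripper": 1}}

```text
time: 1.3
tcp_pos: [0.2084, -0.6421, 0.4048]
eef_rot: [0.0, 0.886, 0.464, -0.0]
contact_force: [0.4, -0.5, -0.7]
gripper_width: 0.0858
```

{"api": "apply_moves", "payload": {"deltas": [{"travel": [0.0367,0.0069,0.0055],"turn": [0,0,0]},{"travel": [0.0367,0.0069,0.0055],"turn": [0,0,0]},{"travel": [0.0367,0.0069,0.0055],"turn": [0,0,0]},{"travel": [0.0367,0.0069,0.0055],"turn": [0,0,0]},{"travel": [0.0367,0.0069,0.0055],"turn": [0,0,0]}]}}

```text
time: 1.8
tcp_pos: [0.3428, -0.5105, 0.3772]
eef_rot: [0.0, 0.887, 0.461, 0.0]
contact_force: [0.1, -0.4, -0.4]
gripper_width: 0.0854
```

{"api": "apply_moves", "payload": {"deltas": [{"travel": [0.0367,0.0069,0.0055],"turn": [0,0,0]},{"travel": [0.0367,0.0069,0.0055],"turn": [0,0,0]},{"travel": [0.0367,0.0069,0.0055],"turn": [0,0,0]},{"travel": [0.0367,0.0069,0.0055],"turn": [0,0,0]},{"travel": [0.0367,0.0069,0.0055],"turn": [0,0,0]}]}}

```text
time: 2.3
tcp_pos: [0.4764, -0.38, 0.3498]
eef_rot: [0.0, 0.887, 0.461, 0.0]
contact_force: [0.8, -0.9, -0.6]
gripper_width: 0.0853
```

```bash
cat >> h.py <<'E'
from scipy.optimize import minimize
_t=np.linspace(0,2*np.pi,24,endpoint=False); _c,_s=np.cos(_t),np.sin(_t)
def ring(r,z): return np.c_[r*_c,r*_s,0*_t+z]
def box(a,b,z): return np.array([[i*a/2,j*b/2,z] for i in(-1,1) for j in(-1,1)])
SH={'tube_a':np.vstack([np.c_[0*_t+e,.017*_c,.017*_s] for e in(-.028,.028)]),
 'chock':np.vstack([box(.056,.04,0),box(.056,.016,.024)]),'brass_block':np.vstack([box(.022,.05,0),box(.022,.05,.022)]),
 'collet':np.vstack([ring(.009,0),ring(.012,.015),ring(.012,.03)])}
def det(cam,label,near,zc,T=None,name=None):
    "newest picture: mask of label nearest to world point"
    im=cams.camera(cam); 
    if name: cv2.imwrite('pics/'+name,im)
    m=[(np.linalg.norm(onplane(cam,[r['at']],zc,T)[0][:2]-near),r) for r in masks_of(cam,label) if r['score']>.2]
    if not m: return None
    d,r=min(m,key=lambda a:a[0]); print(cam,label,'score',round(r['score'],2),'off',round(d,3),'px',int(r['region'].sum()),np.round(r['at']))
    return (cam,r['region'],T)
def fit(label,views,x0,freez=False):
    "views: (cam,mask,toolT); x0=(x,y,z,yawdeg)"
    S=SH[label]; x0=np.array(x0,float); views=[v for v in views if v]
    Cm=[(np.linalg.inv(camT(c,T)[0]),*KD(camT(c,T)[1]),m) for c,m,T in views]
    def cost(q):
        x,y,z,a=x0[0]+q[0]*.01,x0[1]+q[1]*.01,x0[2]+(q[2]*.01 if freez else 0),np.radians(x0[3]+10*q[3 if freez else 2])
        P=S@np.array([[np.cos(a),np.sin(a),0],[-np.sin(a),np.cos(a),0],[0,0,1]])+[x,y,z]; t=0
        for M,K,D,m in Cm:
            p=cv2.projectPoints(P,cv2.Rodrigues(M[:3,:3])[0],M[:3,3],K,D)[0].reshape(-1,2)
            h=cv2.convexHull((p*16).astype(np.int32)); g=np.zeros(m.shape,np.uint8); cv2.fillConvexPoly(g,h,1,cv2.LINE_8,4); g=g>0
            t+=1-(g&m).sum()/max(1,(g|m).sum())
        return t/len(Cm)
    n=4 if freez else 3; best=None
    for s in(-1.5,0,1.5):
        i=np.vstack([np.zeros(n)]+[np.eye(n)[k]*1.2 for k in range(n)]); i[:,-1]+=s
        r=minimize(cost,i[0],method='Nelder-Mead',options=dict(initial_simplex=i,xatol=.01,fatol=1e-4))
        if best is None or r.fun<best.fun: best=r
    q=best.x; o=x0+[q[0]*.01,q[1]*.01,q[2]*.01 if freez else 0,10*q[-1]]
    print(label,'fit',o.round(4),'1-IoU',round(best.fun,3)); return o
E
python3 - <<'E'
from h import *
T=tool(); w=det('wrist','tube_a',[.475,-.381],.017,T,'w1.png'); t=det('top','tube_a',[.475,-.381],.017)
fit('tube_a',[w],[.475,-.381,.017,-31]); fit('tube_a',[w,t],[.475,-.381,.017,-31],True)
E
```

```text
wrist tube_a score 0.8 off 0.005 px 2853 [312. 226.]
top tube_a score 0.87 off 0.007 px 316 [492. 279.]
tube_a fit [ 4.72300e-01 -3.83400e-01  1.70000e-02 -3.06811e+01] 1-IoU 0.039
tube_a fit [ 4.70600e-01 -3.86000e-01  7.40000e-03 -3.11846e+01] 1-IoU 0.065
```

View pics/w1.png

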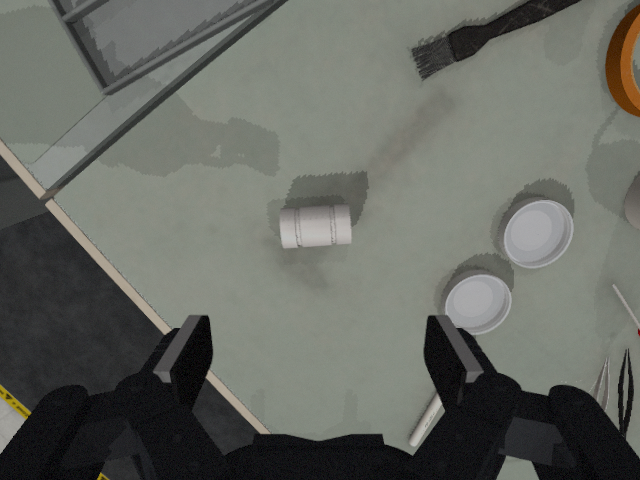

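Tube at pixel (316, 227), with no clutter near the fingers. The fit is good, so I'll go down and grip.

```bash
python3 -c "
from h import *
plan(.4717,-.3845,.178,59.2)"
```

```text
at [ 0.4762 -0.3803  0.3496] phi 55.1; turn z -4.1 = 1 x -4.08; travel [-0.0059 -0.0017  0.1716] = 5 x [-0.0012 -0.0003  0.0343]
```

{"api": "apply_moves", "payload": {"deltas": [{"travel": [-0.006,-0.0017,0.03],"turn": [0,0,-4.1]},{"travel": [0,0,0.04],"turn": [0,0,0]},{"travel": [0,0,0.04],"turn": [0,0,0]},{"travel": [0,0,0.04],"turn": [0,0,0]},{"travel": [0,0,0.0216],"turn": [0,0,0]}]}}

```text
time: 3.0
tcp_pos: [0.4681, -0.3863, 0.175]
eef_rot: [-0.002, 0.871, 0.492, -0.002]
contact_force: [-0.1, -0.9, -0.1]
gripper_width: 0.0855
```

{"api": "apply_moves", "payload": {"deltas": [{"travel": [0,0,0],"turn": [0,0,0]},{"travel": [0,0,0],"turn": [0,0,0]},{"travel": [0,0,0],"turn": [0,0,0]},{"travel": [0,0,0],"turn": [0,0,0]},{"travel": [0,0,0],"turn": [0,0,0]}], "gripper": -1, "grip_force": 40}}

```text
time: 3.5
tcp_pos: [0.4709, -0.3853, 0.1793]
eef_rot: [0.001, 0.87, 0.493, 0.0]
contact_force: [-0.4, -0.7, 1.9]
gripper_width: 0.0552
```

{"api": "apply_moves", "payload": {"deltas": [{"travel": [0,0,0],"turn": [0,0,0]},{"travel": [0,0,0],"turn": [0,0,0]},{"travel": [0,0,-0.03],"turn": [0,0,0]},{"travel": [0,0,-0.04],"turn": [0,0,0]},{"travel": [0,0,-0.04],"turn": [0,0,0]}]}}

```text
time: 4.0
tcp_pos: [0.4704, -0.3847, 0.2887]
eef_rot: [-0.001, 0.87, 0.493, -0.0]
contact_force: [-0.0, -0.6, -1.3]
gripper_width: 0.0549
```

Gripped (width 55 mm). Moving to above the stop tray to measure it.

```bash
cat >> h.py <<'E'
SH['stop_tray']=np.vstack([box(.15,.16,0),box(.15,.16,.014),box(.142,.01,.03)+[0,-.071,0]])
SH['divided_tray']=np.vstack([box(.15,.16,0),box(.15,.16,.014)])
E
python3 -c "
from h import *
plan(.47,.14,.37,97)"
```

```text
at [ 0.4704 -0.3847  0.2887] phi 59.1; turn z -37.9 = 5 x -7.58; travel [ 0.5208  0.0636 -0.0813] = 14 x [ 0.0372  0.0045 -0.0058]
```

{"api": "apply_moves", "payload": {"deltas": [{"travel": [0,0,-0.006],"turn": [0,0,-7.58]},{"travel": [0,0,-0.006],"turn": [0,0,-7.58]},{"travel": [0,0,-0.006],"turn": [0,0,-7.58]},{"travel": [0,0,-0.006],"turn": [0,0,-7.58]},{"travel": [0,0,-0.006],"turn": [0,0,-7.58]}]}}

```text
time: 4.5
tcp_pos: [0.4705, -0.3848, 0.3181]
eef_rot: [-0.0, 0.661, 0.751, -0.0]
contact_force: [-0.0, 0.4, -1.1]
gripper_width: 0.0553
```

{"api": "apply_moves", "payload": {"deltas": [{"travel": [0.0372,0.0045,-0.0036],"turn": [0,0,0]},{"travel": [0.0372,0.0045,-0.0036],"turn": [0,0,0]},{"travel": [0.0372,0.0045,-0.0036],"turn": [0,0,0]},{"travel": [0.0372,0.0045,-0.0036],"turn": [0,0,0]},{"travel": [0.0372,0.0045,-0.0036],"turn": [0,0,0]}]}}

```text
time: 5.0
tcp_pos: [0.47, -0.196, 0.3361]
eef_rot: [-0.0, 0.663, 0.749, -0.0]
contact_force: [0.1, 0.2, -0.2]
gripper_width: 0.0553
```

{"api": "apply_moves", "payload": {"deltas": [{"travel": [0.0372,0.0045,-0.0036],"turn": [0,0,0]},{"travel": [0.0372,0.0045,-0.0036],"turn": [0,0,0]},{"travel": [0.0372,0.0045,-0.0036],"turn": [0,0,0]},{"travel": [0.0372,0.0045,-0.0036],"turn": [0,0,0]},{"travel": [0.0372,0.0045,-0.0036],"turn": [0,0,0]}]}}

```text
time: 5.5
tcp_pos: [0.4696, -0.0087, 0.3542]
eef_rot: [0.0, 0.663, 0.749, -0.0]
contact_force: [0.7, -0.9, -1.1]
gripper_width: 0.0555
```

{"api": "apply_moves", "payload": {"deltas": [{"travel": [0.0372,0.0045,-0.0036],"turn": [0,0,0]},{"travel": [0.0372,0.0045,-0.0036],"turn": [0,0,0]},{"travel": [0.0372,0.0045,-0.0036],"turn": [0,0,0]},{"travel": [0.0372,0.0045,-0.0036],"turn": [0,0,0]},{"travel": [0,0,0],"turn": [0,0,0]}]}}

```text
time: 6.0
tcp_pos: [0.4689, 0.1452, 0.3696]
eef_rot: [-0.001, 0.659, 0.752, 0.002]
contact_force: [-0.4, -0.2, -1.4]
gripper_width: 0.0551
```

Run:
```python
from h import *
print(phi(),tool()[:3,3])
T=tool(); w=det('wrist','stop_tray',[.455,.16],.01,T,'w2.png'); t=det('top','stop_tray',[.455,.16],.01); s=det('scene','stop_tray',[.455,.16],.01)
for v in ([w],[t],[w,s]): fit('stop_tray',v,[.455,.16,0,6])
d=det('scene','divided_tray',[.455,-.13],.01)
fit('divided_tray',[d],[.455,-.13,0,-5])
```

```text
97.51372827657937 [0.46889132 0.14523696 0.36955775]
wrist stop_tray score 0.86 off 0.006 px 29332 [310. 191.]
top stop_tray score 0.74 off 0.085 px 402 [260. 259.]
scene stop_tray score 0.83 off 0.006 px 2944 [334. 264.]
stop_tray fit [0.4642 0.1531 0.     5.6786] 1-IoU 0.061
stop_tray fit [0.4546 0.1539 0.     0.1059] 1-IoU 0.892
stop_tray fit [0.4645 0.1532 0.     5.5908] 1-IoU 0.059
scene divided_tray score 0.98 off 0.024 px 1401 [367. 219.]
divided_tray fit [ 0.4852 -0.1386  0.     -7.4287] 1-IoU 0.1
```

View pics/w2.png

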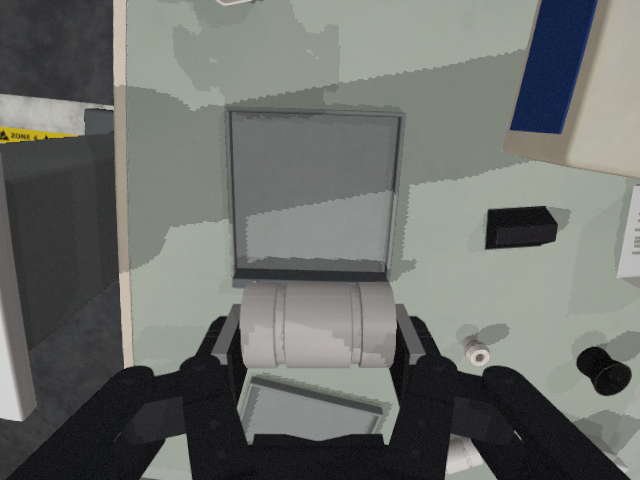

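The tray, with its bar near row 275, shows well. The chock is at (520, 228) and the collet at (477, 350). I'll check the tray fit against its corners.

Run:
```python
from h import *
T=tool()
print('corners',onplane('wrist',[[229,109],[404,114]],.014,T).round(4).tolist(),'bar',onplane('wrist',[[235,271],[389,274]],.03,T).round(4).tolist())
def tr(q,x,y,x0,y0): a=np.radians(q); return [x0+x*np.cos(a)-y*np.sin(a),y0+x*np.sin(a)+y*np.cos(a)]
im=cv2.imread('pics/w2.png')
q=5.6;o=(.4644,.1532)
for z,ys in((.014,.08),(.03,-.066)):
  P=[tr(q,x,ys,*o)+[z] for x in(-.075,.075)]; p=proj('wrist',P,T); print(z,p.round(1).tolist()); cv2.line(im,*[tuple(int(round(v)) for v in a) for a in p],(0,0,255),1)
for x in(-.075,.075):
  p=proj('wrist',[tr(q,x,y,*o)+[.014] for y in(-.08,.08)],T); cv2.line(im,*[tuple(int(round(v)) for v in a) for a in p],(0,255,255),1)
cv2.imwrite('pics/ov2.png',cv2.resize(im[90:310,200:430],None,fx=2.6,fy=2.6,interpolation=cv2.INTER_NEAREST))
c=det('wrist','chock',[.655,.157],.01,T); fit('chock',[c],[.655,.157,0,8]); fit('chock',[c],[.655,.157,0,8],True)
c=det('wrist','collet',[.65,.02],.015,T); fit('collet',[c],[.65,.02,0,0])
c=det('wrist','brass_block',[.47,.393],.015,T)
```

```text
corners [[0.3876, 0.2162, 0.014], [0.5301, 0.2293, 0.014]] bar [[0.4029, 0.0808, 0.03], [0.5388, 0.0942, 0.03]]
0.014 [[222.7, 96.3], [407.8, 100.4]]
0.03 [[227.4, 270.8], [396.5, 274.1]]
wrist chock score 0.65 off 0.002 px 2674 [522. 213.]
chock fit [ 0.6579  0.1528  0.     13.0307] 1-IoU 0.087
chock fit [ 0.6662  0.1504 -0.0146 12.4044] 1-IoU 0.034
wrist collet score 0.83 off 0.007 px 647 [479. 341.]
collet fit [  0.6457   0.0254   0.     -11.3017] 1-IoU 0.195
```

View pics/ov2.png

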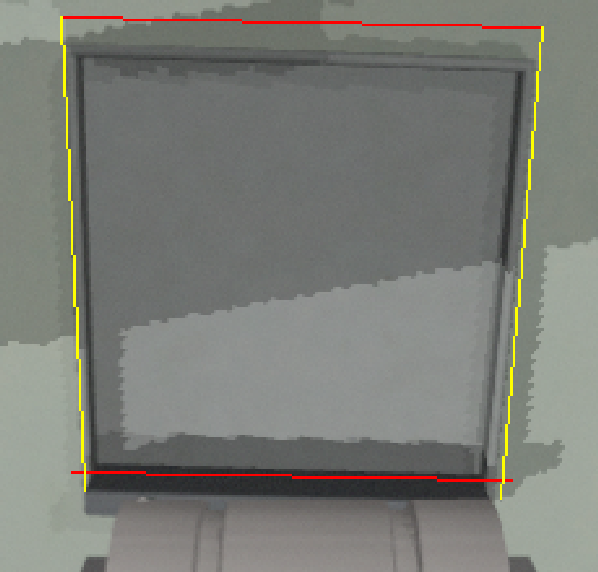

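The tray appears about 5% small at the nominal height, and the chock fit agrees. The bench surface may be lower than z=0, so I'll solve for height with several views.

Run:
```python
from h import *
T=tool()
w=det('wrist','stop_tray',[.455,.16],.01,T); s=det('scene','stop_tray',[.455,.16],.01)
for v in ([w],[s],[w,s]): fit('stop_tray',v,[.46,.155,0,5.6],True)
c=det('wrist','chock',[.655,.157],.01,T)
b=det('scene','brass_block',[.467,.399],.01);fit('brass_block',[b],[.467,.399,0,-18],True)
bt=det('top','brass_block',[.467,.395],.01);fit('brass_block',[b,bt],[.467,.399,0,-18],True)
from scipy.optimize import least_squares
px=np.array([[229,109],[404,114],[235,271],[389,274]],float)
loc=np.array([[-.075,.08,.014],[.075,.08,.014],[-.071,-.066,.03],[.071,-.066,.03]])
def f(q):
    a=q[3]; P=loc@np.array([[np.cos(a),np.sin(a),0],[-np.sin(a),np.cos(a),0],[0,0,1]])+q[:3]
    return (proj('wrist',P,T)-px).ravel()
r=least_squares(f,[.46,.155,0,.09],x_scale=[.01,.01,.01,.1]); print(r.x.round(4),np.degrees(r.x[3]),r.fun.round(1))
```

```text
wrist stop_tray score 0.57 off 0.005 px 31008 [310. 185.]
scene stop_tray score 0.85 off 0.005 px 2887 [333. 266.]
stop_tray fit [ 4.6350e-01  1.5300e-01 -5.4000e-03  5.9964e+00] 1-IoU 0.011
stop_tray fit [ 0.4788  0.1176 -0.0208  5.6931] 1-IoU 0.028
stop_tray fit [ 4.636e-01  1.531e-01 -2.300e-03  6.399e+00] 1-IoU 0.048
wrist chock score 0.72 off 0.001 px 2702 [522. 218.]
scene brass_block score 0.75 off 0.008 px 422 [273. 315.]
brass_block fit [ 4.69800e-01  4.00000e-01  1.40000e-03 -2.04519e+01] 1-IoU 0.174
top brass_block score 0.47 off 0.009 px 212 [188. 276.]
brass_block fit [ 4.68300e-01  3.98200e-01  1.10000e-03 -2.61398e+01] 1-IoU 0.117
[ 0.4658  0.1453 -0.0183  0.0932] 5.339467964069714 [ 0.5 -1.  -0.9 -1.1  1.8  0.7 -1.4  1.6]
```

Run:
```python
from h import *
T=tool(); z=T[2,3]
w=det('wrist','tube_a',T[:2,3],.2,T)
o=fit('tube_a',[w],[*T[:2,3],z-.16,7.5],True); print('tool depth',z-o[2], o[:2]-T[:2,3])
im=cv2.imread('pics/w2.png'); cv2.imwrite('pics/w2c.png',cv2.resize(im[250:420,180:460],None,fx=2.8,fy=2.8,interpolation=cv2.INTER_CUBIC))
```

```text
wrist tube_a score 0.84 off 0.001 px 12853 [317. 325.]
tube_a fit [0.4699 0.1407 0.2029 7.1718] 1-IoU 0.021
tool depth 0.16563787834774774 [-6.08236244e-05  1.07588135e-03]
```

View pics/w2c.png

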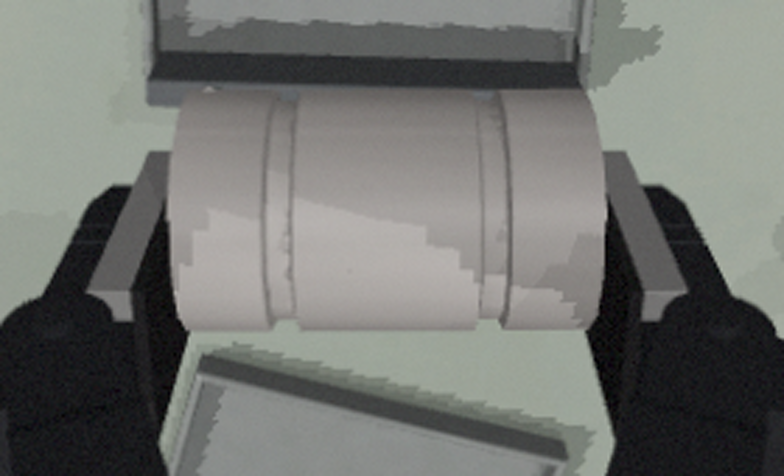

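Depth in hand puts the bench within about 4 mm of z=0. I'll lower 15 mm short of the bar, feel for the floor, then slide to the bar.

```bash
python3 -c "
from h import *
plan(.4668,.1232,.192,95.8)"
```

```text
at [0.4699 0.1396 0.3685] phi 97.0; turn z 1.2 = 1 x 1.18; travel [-0.016  -0.0047  0.1765] = 5 x [-0.0032 -0.0009  0.0353]
```

{"api": "apply_moves", "payload": {"deltas": [{"travel": [-0.016,-0.0047,0.0165],"turn": [0,0,1.2]},{"travel": [0,0,0.04],"turn": [0,0,0]},{"travel": [0,0,0.04],"turn": [0,0,0]},{"travel": [0,0,0.04],"turn": [0,0,0]},{"travel": [0,0,0.04],"turn": [0,0,0]}]}}

```text
time: 7.8
tcp_pos: [0.4674, 0.1229, 0.1907]
eef_rot: [0.0, 0.671, 0.742, 0.0]
contact_force: [0.2, 0.2, -0.6]
gripper_width: 0.0552
```

{"api": "apply_moves", "payload": {"deltas": [{"travel": [0,0,0],"turn": [0,0,0]},{"travel": [0,0,0],"turn": [0,0,0]},{"travel": [0,0,0.002],"turn": [0,0,0]},{"travel": [0,0,0],"turn": [0,0,0]}]}}

```text
time: 8.2
tcp_pos: [0.468, 0.1234, 0.1918]
eef_rot: [0.001, 0.671, 0.742, 0.002]
contact_force: [0.1, 0.3, -1.1]
gripper_width: 0.0554
```

{"api": "apply_moves", "payload": {"deltas": [{"travel": [0,0,0.002],"turn": [0,0,0]},{"travel": [0,0,0],"turn": [0,0,0]}]}}

```text
time: 8.4
tcp_pos: [0.4674, 0.123, 0.1887]
eef_rot: [0.001, 0.671, 0.742, 0.001]
contact_force: [0.5, -0.5, -2.1]
gripper_width: 0.0553
```

{"api": "apply_moves", "payload": {"deltas": [{"travel": [0,0,0.002],"turn": [0,0,0]},{"travel": [0,0,0],"turn": [0,0,0]}]}}

```text
time: 8.6
tcp_pos: [0.4671, 0.123, 0.186]
eef_rot: [0.0, 0.671, 0.742, -0.0]
contact_force: [-0.6, 0.4, -1.8]
gripper_width: 0.0554
```

{"api": "apply_moves", "payload": {"deltas": [{"travel": [0,0,0.0015],"turn": [0,0,0]},{"travel": [0,0,0],"turn": [0,0,0]}]}}

```text
time: 8.8
tcp_pos: [0.4671, 0.1231, 0.1843]
eef_rot: [-0.0, 0.671, 0.742, -0.0]
contact_force: [-1.2, -0.0, -0.6]
gripper_width: 0.055
```

{"api": "apply_moves", "payload": {"deltas": [{"travel": [0,0,0.0015],"turn": [0,0,0]},{"travel": [0,0,0],"turn": [0,0,0]}]}}

```text
time: 9.0
tcp_pos: [0.4673, 0.1233, 0.1833]
eef_rot: [0.0, 0.671, 0.742, -0.0]
contact_force: [-0.5, -1.8, 3.5]
gripper_width: 0.0549
```

{"api": "apply_moves", "payload": {"deltas": [{"travel": [0,0,0.0015],"turn": [0,0,0]},{"travel": [0,0,0],"turn": [0,0,0]}]}}

```text
time: 9.2
tcp_pos: [0.4672, 0.1235, 0.1832]
eef_rot: [0.001, 0.67, 0.742, -0.0]
contact_force: [-5.1, -2.1, 20.3]
gripper_width: 0.0553
```

Floor contact is at TCP z≈0.184, which fits a tray floor 4 mm above the bench. Lifting 1 mm and sliding to the bar.

{"api": "apply_moves", "payload": {"deltas": [{"travel": [0,0,-0.0025],"turn": [0,0,0]},{"travel": [-0.007,0,0],"turn": [0,0,0]},{"travel": [-0.006,0,0],"turn": [0,0,0]},{"travel": [0,0,0],"turn": [0,0,0]}]}}

```text
time: 9.6
tcp_pos: [0.4686, 0.1087, 0.1835]
eef_rot: [-0.0, 0.671, 0.741, -0.001]
contact_force: [-0.3, -0.3, -1.0]
gripper_width: 0.0551
```

{"api": "apply_moves", "payload": {"deltas": [{"travel": [-0.002,0,0],"turn": [0,0,0]},{"travel": [0,0,0],"turn": [0,0,0]}]}}

```text
time: 9.8
tcp_pos: [0.4687, 0.1079, 0.1838]
eef_rot: [-0.0, 0.671, 0.742, -0.0]
contact_force: [-0.0, -0.5, -1.7]
gripper_width: 0.0555
```

{"api": "apply_moves", "payload": {"deltas": [{"travel": [-0.0015,0,0],"turn": [0,0,0]},{"travel": [0,0,0],"turn": [0,0,0]}]}}

```text
time: 10.0
tcp_pos: [0.4689, 0.1066, 0.1839]
eef_rot: [0.0, 0.671, 0.742, -0.0]
contact_force: [0.3, -0.1, -1.6]
gripper_width: 0.0553
```

{"api": "apply_moves", "payload": {"deltas": [{"travel": [-0.0015,0,0],"turn": [0,0,0]},{"travel": [0,0,0],"turn": [0,0,0]}]}}

```text
time: 10.2
tcp_pos: [0.469, 0.1051, 0.184]
eef_rot: [0.0, 0.671, 0.742, -0.0]
contact_force: [-1.6, -0.5, -1.6]
gripper_width: 0.0553
```

{"api": "apply_moves", "payload": {"deltas": [{"travel": [-0.0015,0,0],"turn": [0,0,0]},{"travel": [0,0,0],"turn": [0,0,0]}]}}

```text
time: 10.4
tcp_pos: [0.4692, 0.1035, 0.184]
eef_rot: [0.0, 0.671, 0.742, -0.0]
contact_force: [0.1, 0.9, -1.1]
gripper_width: 0.0555
```

{"api": "apply_moves", "payload": {"deltas": [{"travel": [-0.0015,0,0],"turn": [0,0,0]},{"travel": [0,0,0],"turn": [0,0,0]}]}}

```text
time: 10.6
tcp_pos: [0.4693, 0.102, 0.184]
eef_rot: [0.0, 0.671, 0.742, -0.0]
contact_force: [-0.1, 0.3, -1.0]
gripper_width: 0.0553
```

{"api": "apply_moves", "payload": {"deltas": [{"travel": [-0.0015,0,0],"turn": [0,0,0]},{"travel": [0,0,0],"turn": [0,0,0]}]}}

```text
time: 10.8
tcp_pos: [0.4694, 0.1014, 0.1841]
eef_rot: [-0.0, 0.67, 0.742, 0.001]
contact_force: [-0.4, 2.9, -1.6]
gripper_width: 0.0551
```

Bar contact felt (2.9 N) at y≈0.1015. Setting down and releasing, then moving toward the second tube.

{"api": "apply_moves", "payload": {"deltas": [{"travel": [0.0005,0,0.0005],"turn": [0,0,0]},{"travel": [0,0,0],"turn": [0,0,0]}]}}

```text
time: 11.0
tcp_pos: [0.4694, 0.1016, 0.1836]
eef_rot: [-0.0, 0.67, 0.742, 0.0]
contact_force: [-0.9, 3.0, 0.1]
gripper_width: 0.0555
```

{"api": "apply_moves", "payload": {"deltas": [{"travel": [0,0,0],"turn": [0,0,0]},{"travel": [0,0,0],"turn": [0,0,0]},{"travel": [0,0,0],"turn": [0,0,0]},{"travel": [0,0,0],"turn": [0,0,0]},{"travel": [0,0,0],"turn": [0,0,0]}], "gripper": 0.8}}

```text
time: 11.5
tcp_pos: [0.4695, 0.101, 0.1835]
eef_rot: [0.0, 0.671, 0.742, -0.0]
contact_force: [-0.2, 0.2, -0.1]
gripper_width: 0.0771
```

{"api": "apply_moves", "payload": {"deltas": [{"travel": [0,0,-0.02],"turn": [0,0,0]},{"travel": [0,0,-0.04],"turn": [0,0,0]},{"travel": [0,0,-0.05],"turn": [0,0,0]},{"travel": [0,0,-0.05],"turn": [0,0,0]},{"travel": [0,0,0],"turn": [0,0,0]}]}}

```text
time: 12.0
tcp_pos: [0.4713, 0.1026, 0.3498]
eef_rot: [0.004, 0.671, 0.742, 0.005]
contact_force: [0.2, 0.2, -0.6]
gripper_width: 0.0769
```

Run:
```python
from h import *
T=tool(); w=det('wrist','tube_a',[.469,.101],.02,T); 
print(len([r for r in masks_of('wrist','tube_a') if r['score']>.2]))
o=fit('tube_a',[w],[.469,.101,.021,6]); 
t=det('scene','tube_a',[.667,-.129],.017); fit('tube_a',[t],[.66,-.125,.017,33])
plan(.659,-.125,.34,115)
```

```text
wrist tube_a score 0.93 off 0.004 px 2958 [308. 217.]
1
tube_a fit [0.4692 0.1049 0.021  5.5162] 1-IoU 0.03
scene tube_a score 0.67 off 0.31 px 383 [338. 251.]
tube_a fit [ 6.60e-01 -1.25e-01  1.70e-02  1.80e+01] 1-IoU 1.0
at [0.4688 0.1008 0.3421] phi 95.8; turn z -19.2 = 3 x -6.41; travel [-0.285   0.077   0.0021] = 8 x [-0.0356  0.0096  0.0003]
```

{"api": "apply_moves", "payload": {"deltas": [{"travel": [0,0,0],"turn": [0,0,-6.4]},{"travel": [0,0,0],"turn": [0,0,-6.4]},{"travel": [0,0,0],"turn": [0,0,-6.4]}], "gripper": 1}}

```text
time: 12.55
tcp_pos: [0.469, 0.1011, 0.3419]
eef_rot: [-0.001, 0.535, 0.845, -0.001]
contact_force: [-0.2, 0.3, -0.5]
gripper_width: 0.0855
```

{"api": "apply_moves", "payload": {"deltas": [{"travel": [-0.0356,0.0096,0],"turn": [0,0,0]},{"travel": [-0.0356,0.0096,0],"turn": [0,0,0]},{"travel": [-0.0356,0.0096,0],"turn": [0,0,0]},{"travel": [-0.0356,0.0096,0],"turn": [0,0,0]}]}}

```text
time: 12.95
tcp_pos: [0.5648, -0.0129, 0.3415]
eef_rot: [-0.002, 0.537, 0.843, -0.001]
contact_force: [0.9, 1.5, -0.5]
gripper_width: 0.0853
```

{"api": "apply_moves", "payload": {"deltas": [{"travel": [-0.0356,0.0096,0],"turn": [0,0,0]},{"travel": [-0.0356,0.0096,0],"turn": [0,0,0]},{"travel": [-0.0356,0.0096,0],"turn": [0,0,0]},{"travel": [-0.0356,0.0096,0],"turn": [0,0,0]},{"travel": [0,0,0],"turn": [0,0,0]}]}}

```text
time: 13.45
tcp_pos: [0.661, -0.1303, 0.3401]
eef_rot: [-0.001, 0.541, 0.841, -0.001]
contact_force: [-0.8, -1.0, -1.3]
gripper_width: 0.0853
```

Run:
```python
from h import *
T=tool(); w=det('wrist','tube_a',[.66,-.126],.017,T,'w3.png'); t=det('top','tube_a',[.66,-.126],.017)
o=fit('tube_a',[w],[.66,-.125,.017,33]); fit('tube_a',[w,t],[.66,-.125,.017,33])
print([(r['score'],r['at'],onplane('wrist',[r['at']],.017,T)[0].round(3)) for r in look_for('wrist','tube_a')],[(r['score'],r['at'],onplane('wrist',[r['at']],.02,T)[0].round(3)) for r in look_for('wrist','short_sleeve')])
plan(o[0],o[1],.178,o[3]+90)
```

```text
wrist tube_a score 0.6 off 0.009 px 3112 [326. 208.]
top tube_a score 0.66 off 0.012 px 203 [393. 209.]
tube_a fit [ 6.61100e-01 -1.17200e-01  1.70000e-02  2.96193e+01] 1-IoU 0.051
tube_a fit [ 6.60300e-01 -1.17100e-01  1.70000e-02  2.94329e+01] 1-IoU 0.215
[(0.97, [326.9, 206.1], array([ 0.661, -0.116,  0.017]))] [(0.59, [276.7, 334.7], array([ 0.669, -0.239,  0.02 ]))]
at [ 0.6588 -0.1228  0.3431] phi 115.1; turn z -4.5 = 1 x -4.49; travel [0.0038 0.0049 0.1651] = 5 x [0.0008 0.001  0.033 ]
```

View pics/w3.png

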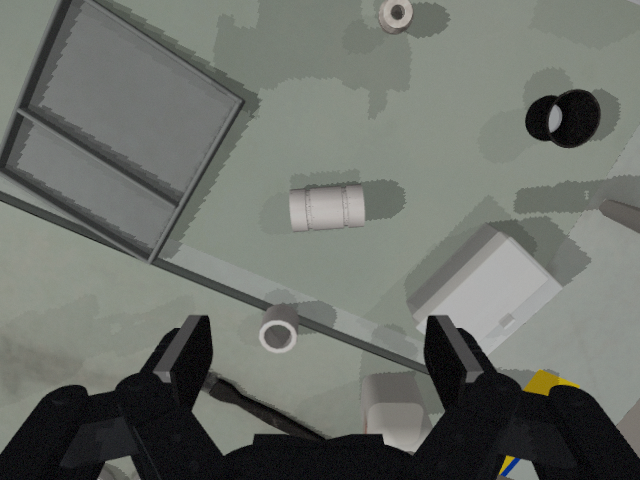

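Tube at (327, 207). The sleeve at (278, 332) and the white box are both about 100 mm away, so I can grip.

{"api": "apply_moves", "payload": {"deltas": [{"travel": [0.0038,0.0049,0.025],"turn": [0,0,-4.5]},{"travel": [0,0,0.04],"turn": [0,0,0]},{"travel": [0,0,0.04],"turn": [0,0,0]},{"travel": [0,0,0.04],"turn": [0,0,0]},{"travel": [0,0,0.02],"turn": [0,0,0]}]}}

```text
time: 14.25
tcp_pos: [0.6603, -0.1181, 0.175]
eef_rot: [-0.002, 0.503, 0.864, -0.001]
contact_force: [-0.1, 0.0, -1.1]
gripper_width: 0.0851
```

{"api": "apply_moves", "payload": {"deltas": [{"travel": [0,0,0],"turn": [0,0,0]},{"travel": [0,0,0],"turn": [0,0,0]},{"travel": [0,0,0],"turn": [0,0,0]},{"travel": [0,0,0],"turn": [0,0,0]},{"travel": [0,0,0],"turn": [0,0,0]}], "gripper": -1}}

```text
time: 14.75
tcp_pos: [0.6626, -0.119, 0.18]
eef_rot: [0.001, 0.504, 0.864, 0.0]
contact_force: [-0.7, -0.2, 1.9]
gripper_width: 0.0553
```

{"api": "apply_moves", "payload": {"deltas": [{"travel": [0,0,0],"turn": [0,0,0]},{"travel": [0,0,0],"turn": [0,0,0]},{"travel": [0,0,-0.03],"turn": [0,0,0]},{"travel": [0,0,-0.04],"turn": [0,0,0]},{"travel": [0,0,-0.04],"turn": [0,0,0]}]}}

```text
time: 15.25
tcp_pos: [0.6617, -0.1191, 0.2889]
eef_rot: [-0.001, 0.504, 0.864, -0.0]
contact_force: [0.2, 0.1, -1.0]
gripper_width: 0.0553
```

Run:
```python
from h import *
a=np.radians(5.8); y=-.005; plan(.4646-y*np.sin(a),.1506+y*np.cos(a),.25,95.8)
```

```text
at [ 0.6617 -0.1191  0.2889] phi 119.5; turn z 23.7 = 3 x 7.90; travel [ 0.2832 -0.1689  0.0389] = 9 x [ 0.0315 -0.0188  0.0043]
```

{"api": "apply_moves", "payload": {"deltas": [{"travel": [0,0,0],"turn": [0,0,7.9]},{"travel": [0,0,0],"turn": [0,0,7.9]},{"travel": [0,0,0],"turn": [0,0,7.9]}]}}

```text
time: 15.55
tcp_pos: [0.6619, -0.1192, 0.2887]
eef_rot: [0.0, 0.673, 0.74, -0.0]
contact_force: [0.5, -0.5, -1.2]
gripper_width: 0.0551
```

{"api": "apply_moves", "payload": {"deltas": [{"travel": [0.0315,-0.0188,0.0043],"turn": [0,0,0]},{"travel": [0.0315,-0.0188,0.0043],"turn": [0,0,0]},{"travel": [0.0315,-0.0188,0.0043],"turn": [0,0,0]},{"travel": [0.0315,-0.0188,0.0043],"turn": [0,0,0]},{"travel": [0.0315,-0.0188,0.0043],"turn": [0,0,0]}]}}

```text
time: 16.05
tcp_pos: [0.5515, 0.0292, 0.2668]
eef_rot: [0.0, 0.671, 0.742, -0.0]
contact_force: [0.0, 1.9, -1.4]
gripper_width: 0.0552
```

{"api": "apply_moves", "payload": {"deltas": [{"travel": [0.0315,-0.0188,0.0043],"turn": [0,0,0]},{"travel": [0.0315,-0.0188,0.0043],"turn": [0,0,0]},{"travel": [0.0315,-0.0188,0.0043],"turn": [0,0,0]},{"travel": [0.0315,-0.0188,0.0043],"turn": [0,0,0]},{"travel": [0,0,0],"turn": [0,0,0]}]}}

```text
time: 16.55
tcp_pos: [0.4618, 0.1502, 0.2496]
eef_rot: [-0.001, 0.667, 0.745, -0.0]
contact_force: [0.9, 0.3, -1.4]
gripper_width: 0.0552
```

{"api": "apply_moves", "payload": {"deltas": [{"travel": [0,0,0.03],"turn": [0,0,0]},{"travel": [0,0,0.025],"turn": [0,0,0]},{"travel": [0,0,0.007],"turn": [0,0,0]},{"travel": [0,0,0],"turn": [0,0,0]},{"travel": [0,0,0],"turn": [0,0,0]}]}}

```text
time: 17.05
tcp_pos: [0.4658, 0.1462, 0.1885]
eef_rot: [0.0, 0.671, 0.742, 0.001]
contact_force: [0.1, -0.5, -1.4]
gripper_width: 0.0553
```

Run:
```python
from h import *
a=np.radians(5.8); y=-.005; plan(.4646-y*np.sin(a),.1506+y*np.cos(a),.1845,95.8)
print(observe()['contact_force'])
```

```text
at [0.4658 0.1462 0.1885] phi 95.8; turn z -0.0 = 1 x -0.03; travel [-0.0005 -0.0007  0.004 ] = 1 x [-0.0005 -0.0007  0.004 ]
[ 0.13768736 -0.50311203 -1.44451105]
```

{"api": "apply_moves", "payload": {"deltas": [{"travel": [0,-0.0007,0.004],"turn": [0,0,0]},{"travel": [0,0,0],"turn": [0,0,0]},{"travel": [-0.006,0,0],"turn": [0,0,0]},{"travel": [0,0,0],"turn": [0,0,0]}]}}

```text
time: 17.45
tcp_pos: [0.4653, 0.139, 0.184]
eef_rot: [0.0, 0.671, 0.741, -0.0]
contact_force: [-0.0, 0.2, -0.1]
gripper_width: 0.0551
```

{"api": "apply_moves", "payload": {"deltas": [{"travel": [-0.0015,0,0],"turn": [0,0,0]},{"travel": [0,0,0],"turn": [0,0,0]}]}}

```text
time: 17.65
tcp_pos: [0.4655, 0.1382, 0.184]
eef_rot: [0.0, 0.671, 0.742, 0.0]
contact_force: [-0.1, -1.0, 0.0]
gripper_width: 0.0551
```

{"api": "apply_moves", "payload": {"deltas": [{"travel": [-0.0015,0,0],"turn": [0,0,0]},{"travel": [0,0,0],"turn": [0,0,0]}]}}

```text
time: 17.85
tcp_pos: [0.4656, 0.1371, 0.184]
eef_rot: [0.0, 0.671, 0.742, 0.0]
contact_force: [-0.0, -0.1, -0.5]
gripper_width: 0.0552
```

{"api": "apply_moves", "payload": {"deltas": [{"travel": [-0.001,0,0],"turn": [0,0,0]},{"travel": [0,0,0],"turn": [0,0,0]}]}}

```text
time: 18.05
tcp_pos: [0.4656, 0.1366, 0.184]
eef_rot: [-0.0, 0.67, 0.742, 0.001]
contact_force: [-0.1, 1.9, 0.3]
gripper_width: 0.0549
```

{"api": "apply_moves", "payload": {"deltas": [{"travel": [0,0,0],"turn": [0,0,0]},{"travel": [0,0,0],"turn": [0,0,0]},{"travel": [0,0,0],"turn": [0,0,0]},{"travel": [0,0,0],"turn": [0,0,0]},{"travel": [0,0,0],"turn": [0,0,0]}], "gripper": 0.8}}

```text
time: 18.55
tcp_pos: [0.4656, 0.1359, 0.1838]
eef_rot: [0.0, 0.671, 0.742, -0.0]
contact_force: [0.7, 0.1, 0.4]
gripper_width: 0.0769
```

{"api": "apply_moves", "payload": {"deltas": [{"travel": [0,0,-0.02],"turn": [0,0,0]},{"travel": [0,0,-0.04],"turn": [0,0,0]},{"travel": [0,0,-0.05],"turn": [0,0,0]},{"travel": [0,0,-0.05],"turn": [0,0,0]},{"travel": [0,0,0],"turn": [0,0,0]}]}}

```text
time: 19.05
tcp_pos: [0.4673, 0.1376, 0.3501]
eef_rot: [0.004, 0.671, 0.742, 0.005]
contact_force: [0.5, 0.4, 0.2]
gripper_width: 0.0765
```

Run:
```python
from h import *
T=tool(); im=cams.camera('wrist'); cv2.imwrite('pics/w4.png',im)
for r in masks_of('wrist','tube_a'):
    if r['score']>.2:
        p=onplane('wrist',[r['at']],.021,T)[0]; fit('tube_a',[('wrist',r['region'],T)],[p[0],p[1],.021,6])
c=det('wrist','chock',[.657,.152],.01,T)
if c: fit('chock',[c],[.657,.152,0,10])
im=cv2.imread('pics/scene0.png'); cv2.imwrite('pics/box.png',cv2.resize(im[200:320,110:310],None,fx=3.5,fy=3.5))
plan(.655,.135,.32,97)
```

```text
tube_a fit [0.4689 0.1036 0.021  5.2156] 1-IoU 0.096
tube_a fit [0.4653 0.1391 0.021  5.7904] 1-IoU 0.046
wrist chock score 0.92 off 0.013 px 3244 [544. 215.]
chock fit [ 0.667   0.1545  0.     11.7017] 1-IoU 0.025
at [0.465  0.1355 0.3427] phi 95.8; turn z -1.2 = 1 x -1.24; travel [-0.0237  0.1885  0.0227] = 5 x [-0.0047  0.0377  0.0045]
```

View pics/box.png

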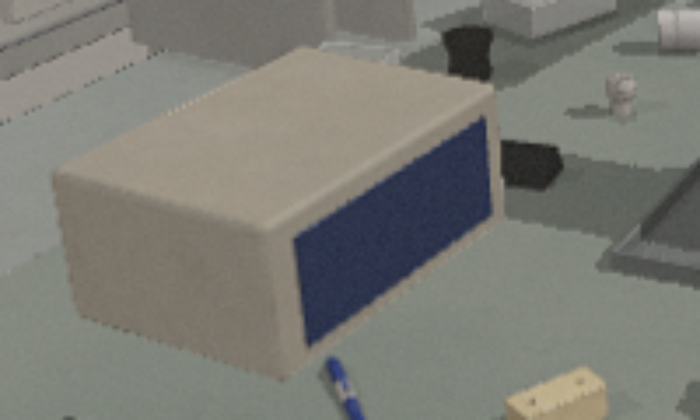

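Both tubes are in, 35 mm apart. Now the cream box's nearest corner (bottom at scene (253, 261), top at (251, 226)).

Run:
```python
from h import *
b=onplane('scene',[[253,261.4]],0)[0]; print(b)
for z in(.08,.1,.12,.14): print(z,proj('scene',[[b[0],b[1],z]]))
```

```text
[6.32778582e-01 2.09087673e-01 5.55111512e-17]
0.08 [[250.93393773 229.79875431]]
0.1 [[250.40224363 221.59563191]]
0.12 [[249.86437254 213.26715744]]
0.14 [[249.32027608 204.81117786]]
```

{"api": "apply_moves", "payload": {"deltas": [{"travel": [-0.0047,0.0377,0],"turn": [0,0,0]},{"travel": [-0.0047,0.0377,0],"turn": [0,0,0]},{"travel": [-0.0047,0.0377,0],"turn": [0,0,0]},{"travel": [-0.0047,0.0377,0],"turn": [0,0,0]},{"travel": [0,0.0377,0],"turn": [0,0,0]}], "gripper": 1}}

```text
time: 19.75
tcp_pos: [0.6563, 0.1353, 0.3407]
eef_rot: [-0.001, 0.671, 0.742, -0.002]
contact_force: [-0.1, 0.6, 0.3]
gripper_width: 0.0855
```

{"api": "apply_moves", "payload": {"deltas": [{"travel": [0,0,0],"turn": [0,0,-3]},{"travel": [0,0,0],"turn": [0,0,0]}]}}

```text
time: 19.95
tcp_pos: [0.6552, 0.1363, 0.3405]
eef_rot: [-0.002, 0.651, 0.759, -0.002]
contact_force: [-0.3, 0.8, 0.2]
gripper_width: 0.0855
```

Run:
```python
from h import *
T=tool(); c=det('wrist','chock',[.667,.154],.01,T,'w5.png')
fit('chock',[c],[.667,.154,0,11],True); o=fit('chock',[c],[.667,.154,0,11])
plan(o[0],o[1],.178,o[3]+90)
```

```text
wrist chock score 0.89 off 0.01 px 3283 [327. 194.]
chock fit [ 6.5700e-01  1.5170e-01 -8.3000e-03  1.1665e+01] 1-IoU 0.021
chock fit [ 0.6567  0.1533  0.     11.0319] 1-IoU 0.053
at [0.6542 0.1365 0.3418] phi 98.8; turn z -2.2 = 1 x -2.25; travel [0.016  0.0056 0.1638] = 5 x [0.0032 0.0011 0.0328]
```

View pics/w5.png

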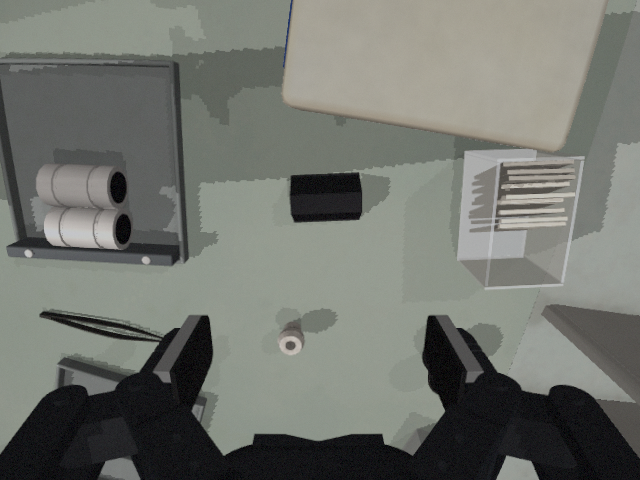

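The tubes sit against the bar at left. The chock is at (326, 196) with room for both fingers, and the cream box is about 90 mm high, below the camera at grasp. Gripping.

{"api": "apply_moves", "payload": {"deltas": [{"travel": [0.0155,0.0056,0.025],"turn": [0,0,-2.4]},{"travel": [0,0,0.04],"turn": [0,0,0]},{"travel": [0,0,0.04],"turn": [0,0,0]},{"travel": [0,0,0.035],"turn": [0,0,0]},{"travel": [0,0,0.023],"turn": [0,0,0]}]}}

```text
time: 20.55
tcp_pos: [0.6563, 0.152, 0.1776]
eef_rot: [-0.001, 0.635, 0.773, -0.002]
contact_force: [-0.1, -0.3, 0.7]
gripper_width: 0.0851
```

{"api": "apply_moves", "payload": {"deltas": [{"travel": [0,0,0],"turn": [0,0,0]},{"travel": [0,0,0],"turn": [0,0,0]},{"travel": [0,0,0],"turn": [0,0,0]},{"travel": [0,0,0],"turn": [0,0,0]},{"travel": [0,0,0],"turn": [0,0,0]}], "gripper": -1}}

```text
time: 21.05
tcp_pos: [0.6584, 0.1525, 0.1821]
eef_rot: [0.001, 0.635, 0.773, 0.001]
contact_force: [0.4, 0.6, 2.8]
gripper_width: 0.055
```

{"api": "apply_moves", "payload": {"deltas": [{"travel": [0,0,0],"turn": [0,0,0]},{"travel": [0,0,0],"turn": [0,0,0]},{"travel": [0,0,-0.03],"turn": [0,0,0]},{"travel": [0,0,-0.04],"turn": [0,0,0]},{"travel": [0,0,-0.03],"turn": [0,0,0]}]}}

```text
time: 21.55
tcp_pos: [0.6583, 0.1526, 0.2824]
eef_rot: [0.0, 0.635, 0.773, 0.001]
contact_force: [-0.4, -0.1, -0.5]
gripper_width: 0.0552
```

Run:
```python
from h import *
T=tool(); w=det('wrist','chock',T[:2,3],.12,T)
o=fit('chock',[w],[*T[:2,3],T[2,3]-.178,phi()-90],True); print('foot depth',T[2,3]-o[2],o[:2]-T[:2,3])
a=np.radians(5.8); y=.0275; plan(.4646-y*np.sin(a),.1506+y*np.cos(a),.25,95.8)
```

```text
wrist chock score 0.59 off 0.012 px 11933 [318. 304.]
chock fit [ 0.6584  0.1521  0.0968 11.1196] 1-IoU 0.009
foot depth 0.18564702782018871 [ 0.00018066 -0.00056061]
at [0.6595 0.1535 0.2859] phi 101.2; turn z 5.4 = 1 x 5.37; travel [ 0.0443 -0.1942  0.0359] = 6 x [ 0.0074 -0.0324  0.006 ]
```

{"api": "apply_moves", "payload": {"deltas": [{"travel": [0,0,0],"turn": [0,0,5.4]},{"travel": [0.0076,-0.0324,0.006],"turn": [0,0,0]},{"travel": [0.0076,-0.0324,0.006],"turn": [0,0,0]},{"travel": [0.0076,-0.0324,0.006],"turn": [0,0,0]},{"travel": [0.0076,-0.0324,0.006],"turn": [0,0,0]}]}}

```text
time: 22.15
tcp_pos: [0.5244, 0.1694, 0.2555]
eef_rot: [-0.0, 0.671, 0.742, -0.001]
contact_force: [-0.5, 1.2, -1.0]
gripper_width: 0.0548
```

{"api": "apply_moves", "payload": {"deltas": [{"travel": [0.0076,-0.0324,0.006],"turn": [0,0,0]},{"travel": [0.0076,-0.0324,0.006],"turn": [0,0,0]},{"travel": [0,0,0],"turn": [0,0,0]},{"travel": [0,0,0],"turn": [0,0,0]}]}}

```text
time: 22.55
tcp_pos: [0.4596, 0.1782, 0.2443]
eef_rot: [-0.0, 0.67, 0.742, -0.0]
contact_force: [0.4, -0.3, -0.7]
gripper_width: 0.0548
```

{"api": "apply_moves", "payload": {"deltas": [{"travel": [0,0,0.03],"turn": [0,0,0]},{"travel": [0,0,0.02],"turn": [0,0,0]},{"travel": [0,0,0.005],"turn": [0,0,0]},{"travel": [0,0,0],"turn": [0,0,0]},{"travel": [0,0,0],"turn": [0,0,0]}]}}

```text
time: 23.05
tcp_pos: [0.461, 0.1785, 0.1904]
eef_rot: [0.0, 0.671, 0.742, 0.001]
contact_force: [-0.5, -0.9, -0.5]
gripper_width: 0.0547
```

Run:
```python
from h import *
a=np.radians(5.8); y=.0275; plan(.4646-y*np.sin(a),.1506+y*np.cos(a),.186,95.8)
```

```text
at [0.461  0.1785 0.1904] phi 95.8; turn z -0.0 = 1 x -0.05; travel [-0.0006  0.0008  0.0044] = 1 x [-0.0006  0.0008  0.0044]
```

{"api": "apply_moves", "payload": {"deltas": [{"travel": [0,0.0008,0.003],"turn": [0,0,0]},{"travel": [0,0,0],"turn": [0,0,0]}]}}

```text
time: 23.25
tcp_pos: [0.4614, 0.1784, 0.1873]
eef_rot: [0.0, 0.671, 0.742, 0.001]
contact_force: [-0.8, 0.1, -0.5]
gripper_width: 0.0546
```

{"api": "apply_moves", "payload": {"deltas": [{"travel": [0,0,0.0015],"turn": [0,0,0]},{"travel": [0,0,0],"turn": [0,0,0]}]}}

```text
time: 23.45
tcp_pos: [0.4613, 0.1785, 0.186]
eef_rot: [0.0, 0.671, 0.742, 0.0]
contact_force: [0.2, -0.6, 4.2]
gripper_width: 0.0547
```

{"api": "apply_moves", "payload": {"deltas": [{"travel": [0,0,0.001],"turn": [0,0,0]},{"travel": [0,0,0],"turn": [0,0,0]}]}}

```text
time: 23.65
tcp_pos: [0.4612, 0.1786, 0.1859]
eef_rot: [0.001, 0.671, 0.742, 0.0]
contact_force: [-3.6, -2.6, 15.2]
gripper_width: 0.0549
```

{"api": "apply_moves", "payload": {"deltas": [{"travel": [0,0,-0.0015],"turn": [0,0,0]},{"travel": [-0.006,0,0],"turn": [0,0,0]},{"travel": [0,0,0],"turn": [0,0,0]}]}}

```text
time: 23.95
tcp_pos: [0.4617, 0.1718, 0.1859]
eef_rot: [0.0, 0.671, 0.742, -0.0]
contact_force: [0.0, -1.5, 4.1]
gripper_width: 0.055
```

{"api": "apply_moves", "payload": {"deltas": [{"travel": [-0.0015,0,0],"turn": [0,0,0]},{"travel": [0,0,0],"turn": [0,0,0]}]}}

```text
time: 24.15
tcp_pos: [0.4618, 0.1711, 0.186]
eef_rot: [-0.0, 0.671, 0.742, 0.0]
contact_force: [-0.8, -0.1, 3.3]
gripper_width: 0.0547
```

{"api": "apply_moves", "payload": {"deltas": [{"travel": [-0.0015,0,0],"turn": [0,0,0]},{"travel": [0,0,0],"turn": [0,0,0]}]}}

```text
time: 24.35
tcp_pos: [0.4621, 0.1697, 0.186]
eef_rot: [0.0, 0.67, 0.742, 0.001]
contact_force: [-0.6, 1.7, 3.6]
gripper_width: 0.0546
```

{"api": "apply_moves", "payload": {"deltas": [{"travel": [-0.001,0,0],"turn": [0,0,0]},{"travel": [0,0,0],"turn": [0,0,0]}]}}

```text
time: 24.55
tcp_pos: [0.4622, 0.1687, 0.186]
eef_rot: [0.0, 0.671, 0.742, 0.001]
contact_force: [0.1, 3.1, 3.9]
gripper_width: 0.0549
```

{"api": "apply_moves", "payload": {"deltas": [{"travel": [-0.001,0,0],"turn": [0,0,0]},{"travel": [0,0,0],"turn": [0,0,0]}]}}

```text
time: 24.75
tcp_pos: [0.4622, 0.1676, 0.186]
eef_rot: [0.0, 0.671, 0.742, 0.0]
contact_force: [0.4, 2.5, 4.7]
gripper_width: 0.055
```

{"api": "apply_moves", "payload": {"deltas": [{"travel": [-0.001,0,0],"turn": [0,0,0]},{"travel": [0,0,0],"turn": [0,0,0]}]}}

```text
time: 24.95
tcp_pos: [0.4622, 0.1671, 0.186]
eef_rot: [-0.0, 0.67, 0.742, 0.001]
contact_force: [-0.6, 4.7, 3.0]
gripper_width: 0.0551
```

{"api": "apply_moves", "payload": {"deltas": [{"travel": [-0.001,0,0],"turn": [0,0,0]},{"travel": [0,0,0],"turn": [0,0,0]}]}}

```text
time: 25.15
tcp_pos: [0.4622, 0.1668, 0.186]
eef_rot: [-0.001, 0.67, 0.742, 0.002]
contact_force: [-0.6, 7.5, 2.2]
gripper_width: 0.0548
```

Snug (7.5 N, no further travel). I'll back off the push, release, lift and check.

{"api": "apply_moves", "payload": {"deltas": [{"travel": [0.001,0,0],"turn": [0,0,0]},{"travel": [0,0,0],"turn": [0,0,0]}]}}

```text
time: 25.35
tcp_pos: [0.4622, 0.1672, 0.186]
eef_rot: [-0.0, 0.67, 0.742, 0.001]
contact_force: [0.3, 5.8, 4.4]
gripper_width: 0.0548
```

{"api": "apply_moves", "payload": {"deltas": [{"travel": [0,0,0],"turn": [0,0,0]},{"travel": [0,0,0],"turn": [0,0,0]},{"travel": [0,0,0],"turn": [0,0,0]},{"travel": [0,0,0],"turn": [0,0,0]},{"travel": [0,0,0],"turn": [0,0,0]}], "gripper": 0.8}}

```text
time: 25.85
tcp_pos: [0.4621, 0.166, 0.1856]
eef_rot: [0.0, 0.671, 0.742, -0.0]
contact_force: [0.3, 0.5, -0.3]
gripper_width: 0.0767
```

{"api": "apply_moves", "payload": {"deltas": [{"travel": [0,0,-0.02],"turn": [0,0,0]},{"travel": [0,0,-0.04],"turn": [0,0,0]},{"travel": [0,0,-0.05],"turn": [0,0,0]},{"travel": [-0.025,0,-0.04],"turn": [0,0,0]},{"travel": [-0.025,0,0],"turn": [0,0,0]}]}}

```text
time: 26.35
tcp_pos: [0.4686, 0.1178, 0.3411]
eef_rot: [0.003, 0.67, 0.743, 0.004]
contact_force: [0.9, -0.4, -0.6]
gripper_width: 0.0769
```

Run:
```python
from h import *
T=tool(); im=cams.camera('wrist'); cv2.imwrite('pics/w6.png',im)
for r in masks_of('wrist','tube_a'):
    if r['score']>.2:
        p=onplane('wrist',[r['at']],.021,T)[0]; fit('tube_a',[('wrist',r['region'],T)],[p[0],p[1],.021,6])
c=det('wrist','chock',[.462,.167],.01,T)
if c: fit('chock',[c],[.462,.167,.004,6])
c=det('wrist','collet',[.648,.022],.015,T); fit('collet',[c],[.648,.022,0,0])
plan(.648,.01,.32,100)
```

```text
tube_a fit [0.465  0.1385 0.021  5.8201] 1-IoU 0.035
tube_a fit [0.4685 0.1039 0.021  3.5452] 1-IoU 0.106
wrist chock score 0.94 off 0.012 px 3645 [317. 144.]
chock fit [4.651e-01 1.759e-01 4.000e-03 5.565e+00] 1-IoU 0.083
wrist collet score 0.69 off 0.01 px 730 [506. 336.]
collet fit [  0.6563   0.0249   0.     -19.1209] 1-IoU 0.247
at [0.4668 0.1174 0.3353] phi 95.9; turn z -4.1 = 1 x -4.15; travel [-0.1372  0.1598  0.0153] = 6 x [-0.0229  0.0266  0.0025]
```

View pics/w6.png

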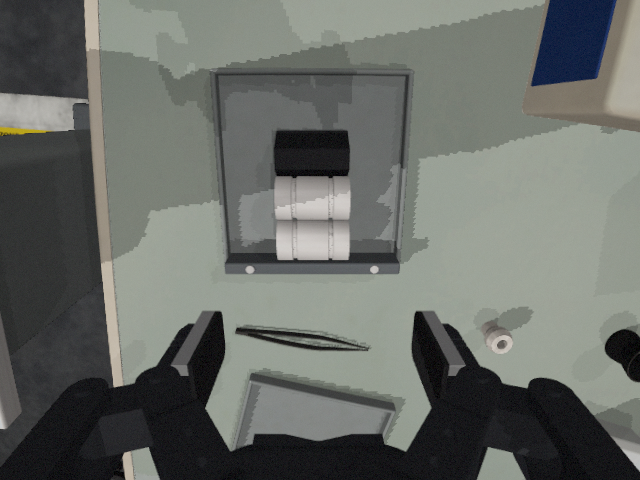

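The row is snug and centred: chock rows 130–177, tubes 177–260. Now the collet at (499, 340).

{"api": "apply_moves", "payload": {"deltas": [{"travel": [-0.0229,0.0266,0],"turn": [0,0,0]},{"travel": [-0.0229,0.0266,0],"turn": [0,0,0]},{"travel": [-0.0229,0.0266,0],"turn": [0,0,0]},{"travel": [-0.0229,0.0266,0],"turn": [0,0,0]},{"travel": [-0.0229,0.0266,0],"turn": [0,0,0]}], "gripper": 1}}

```text
time: 27.15
tcp_pos: [0.6121, 0.0168, 0.3348]
eef_rot: [-0.001, 0.67, 0.743, -0.0]
contact_force: [0.3, 0.8, -1.0]
gripper_width: 0.0855
```

{"api": "apply_moves", "payload": {"deltas": [{"travel": [-0.0229,0.0266,0.015],"turn": [0,0,0]},{"travel": [0,0,0],"turn": [0,0,5.5]},{"travel": [0,0,0],"turn": [0,0,5.5]},{"travel": [0,0,0],"turn": [0,0,0]},{"travel": [0,0,0],"turn": [0,0,0]}]}}

```text
time: 27.65
tcp_pos: [0.6397, -0.0026, 0.3202]
eef_rot: [-0.0, 0.737, 0.676, -0.0]
contact_force: [-0.3, -0.4, -1.0]
gripper_width: 0.0854
```

Run:
```python
from h import *
T=tool(); c=det('wrist','collet',[.648,.022],.015,T,'w7.png'); o=fit('collet',[c],[.648,.022,0,0])
ys,xs=np.nonzero(c[1]); print('bbox',xs.min(),xs.max(),ys.min(),ys.max()); print('at top z.03',onplane('wrist',[c and [xs.mean(),ys.mean()]],.02,T))
d=det('wrist','divided_tray',[.47,-.135],.01,T)
if d: fit('divided_tray',[d],[.48,-.135,0,-7])
plan(o[0],o[1],.18)
```

```text
wrist collet score 0.61 off 0.003 px 873 [323. 194.]
collet fit [  0.6461   0.0274   0.     -12.1529] 1-IoU 0.164
bbox 306 339 176 208
at top z.03 [[0.64604639 0.0257972  0.02      ]]
wrist divided_tray score 0.73 off 0.04 px 13891 [151. 345.]
divided_tray fit [ 0.4837 -0.1363  0.     -9.0727] 1-IoU 0.453
at [ 0.6397 -0.0036  0.3209] phi 84.9; turn z 0.0 = 0 x 0.00; travel [0.0314 0.0036 0.1409] = 4 x [0.0079 0.0009 0.0352]
```

View pics/w7.png

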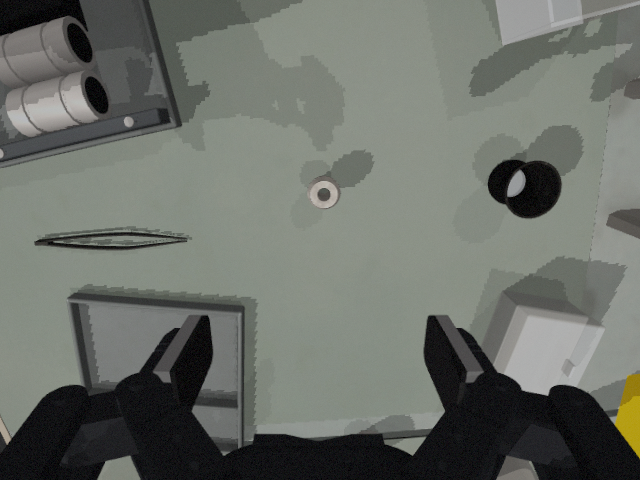

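Collet alone at (323, 194), clear all round. Gripping.

{"api": "apply_moves", "payload": {"deltas": [{"travel": [0.03,0.0036,0.02],"turn": [0,0,0]},{"travel": [0,0,0.04],"turn": [0,0,0]},{"travel": [0,0,0.035],"turn": [0,0,0]},{"travel": [0,0,0.03],"turn": [0,0,0]},{"travel": [0,0,0.0165],"turn": [0,0,0]}]}}

```text
time: 28.35
tcp_pos: [0.6452, 0.0253, 0.1767]
eef_rot: [-0.001, 0.738, 0.674, -0.001]
contact_force: [-0.4, 0.4, 0.7]
gripper_width: 0.0854
```

{"api": "apply_moves", "payload": {"deltas": [{"travel": [0,0,0],"turn": [0,0,0]},{"travel": [0,0,0],"turn": [0,0,0]},{"travel": [0,0,0],"turn": [0,0,0]},{"travel": [0,0,0],"turn": [0,0,0]},{"travel": [0,0,0],"turn": [0,0,0]}], "gripper": -1}}

```text
time: 28.85
tcp_pos: [0.6468, 0.0257, 0.1812]
eef_rot: [0.001, 0.739, 0.674, 0.001]
contact_force: [-0.8, -0.2, 5.5]
gripper_width: 0.0225
```

{"api": "apply_moves", "payload": {"deltas": [{"travel": [0,0,0],"turn": [0,0,0]},{"travel": [0,0,0],"turn": [0,0,0]},{"travel": [0,0,0],"turn": [0,0,0]},{"travel": [0,0,-0.04],"turn": [0,0,0]},{"travel": [0,0,-0.05],"turn": [0,0,0]}]}}

```text
time: 29.35
tcp_pos: [0.6451, 0.0251, 0.268]
eef_rot: [-0.002, 0.739, 0.674, -0.002]
contact_force: [0.9, 0.3, -1.2]
gripper_width: 0.0226
```

Run:
```python
from h import *
T=tool(); w=det('wrist','collet',T[:2,3],.1,T)
if w: o=fit('collet',[w],[*T[:2,3],T[2,3]-.182,0],True); print('foot depth',T[2,3]-o[2],o[:2]-T[:2,3])
plan(.50,-.165,.34,80)
```

```text
wrist collet score 0.81 off 0.003 px 3394 [321. 329.]
collet fit [6.43400e-01 1.62000e-02 7.03000e-02 3.38557e+01] 1-IoU 0.042
foot depth 0.1976925940980117 [-0.00172089 -0.00888851]
at [0.6486 0.0267 0.2768] phi 84.8; turn z 4.8 = 1 x 4.78; travel [-0.2145 -0.1131 -0.0632] = 7 x [-0.0306 -0.0162 -0.009 ]
```

{"api": "apply_moves", "payload": {"deltas": [{"travel": [-0.031,-0.0176,-0.009],"turn": [0,0,4.8]},{"travel": [-0.0306,-0.018,-0.009],"turn": [0,0,0]},{"travel": [-0.0306,-0.018,-0.009],"turn": [0,0,0]},{"travel": [-0.0306,-0.018,-0.009],"turn": [0,0,0]},{"travel": [-0.0306,-0.018,-0.009],"turn": [0,0,0]}]}}

```text
time: 29.95
tcp_pos: [0.5324, -0.1127, 0.3146]
eef_rot: [0.0, 0.766, 0.643, -0.0]
contact_force: [0.4, -1.3, -0.5]
gripper_width: 0.0227
```

{"api": "apply_moves", "payload": {"deltas": [{"travel": [-0.0306,-0.018,-0.009],"turn": [0,0,0]},{"travel": [-0.0306,-0.018,-0.009],"turn": [0,0,0]},{"travel": [0,0,0],"turn": [0,0,0]},{"travel": [0,0,0],"turn": [0,0,0]}]}}

```text
time: 30.35
tcp_pos: [0.4871, -0.1663, 0.3326]
eef_rot: [0.001, 0.767, 0.642, 0.0]
contact_force: [1.2, 0.5, -0.3]
gripper_width: 0.0223
```

Run:
```python
from h import *
T=tool(); d=det('wrist','divided_tray',[.47,-.135],.01,T,'w8.png'); print(T[:3,3],phi())
fit('divided_tray',[d],[.475,-.135,0,-8]); fit('divided_tray',[d],[.475,-.135,0,-8],True)
```

```text
wrist divided_tray score 0.83 off 0.019 px 39966 [307. 172.]
[ 0.48707553 -0.16629948  0.33259607] 80.06905167046776
divided_tray fit [ 0.4838 -0.1358  0.     -9.0472] 1-IoU 0.016
divided_tray fit [ 4.8350e-01 -1.3590e-01 -2.4000e-03 -9.3782e+00] 1-IoU 0.007
```

View pics/w8.png

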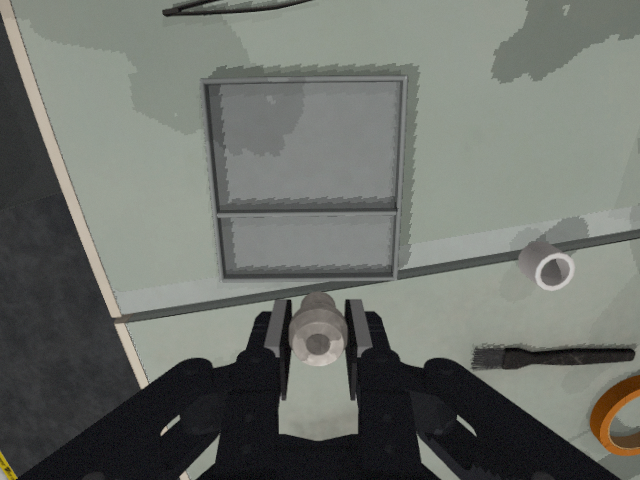

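The divided tray fit is good (IoU 0.99), the narrow compartment is at rows 215–275, and the collet is upright in the grip.

```bash
python3 -c "
from h import *
plan(.4758,-.1845,.19,80.8)"
```

```text
at [ 0.488  -0.1647  0.3323] phi 80.1; turn z -0.7 = 1 x -0.73; travel [-0.0215 -0.0088  0.1423] = 4 x [-0.0054 -0.0022  0.0356]
```

{"api": "apply_moves", "payload": {"deltas": [{"travel": [-0.0215,-0.0088,0.02],"turn": [0,0,-0.7]},{"travel": [0,0,0.04],"turn": [0,0,0]},{"travel": [0,0,0.04],"turn": [0,0,0]},{"travel": [0,0,0.03],"turn": [0,0,0]},{"travel": [0,0,0.0125],"turn": [0,0,0]}]}}

```text
time: 30.95
tcp_pos: [0.4748, -0.1837, 0.1869]
eef_rot: [-0.002, 0.761, 0.648, -0.001]
contact_force: [0.7, 0.5, -0.6]
gripper_width: 0.0224
```

{"api": "apply_moves", "payload": {"deltas": [{"travel": [0,0,0],"turn": [0,0,0]},{"travel": [0,0,0],"turn": [0,0,0]},{"travel": [0,0,0.002],"turn": [0,0,0]},{"travel": [0,0,0],"turn": [0,0,0]}]}}

```text
time: 31.35
tcp_pos: [0.4756, -0.1854, 0.189]
eef_rot: [0.001, 0.762, 0.647, 0.001]
contact_force: [0.5, 0.2, 0.3]
gripper_width: 0.0226
```

{"api": "apply_moves", "payload": {"deltas": [{"travel": [0,0,0.0015],"turn": [0,0,0]},{"travel": [0,0,0],"turn": [0,0,0]}]}}

```text
time: 31.55
tcp_pos: [0.4751, -0.1855, 0.1867]
eef_rot: [0.0, 0.762, 0.647, 0.0]
contact_force: [-0.4, 0.7, -1.1]
gripper_width: 0.0226
```

{"api": "apply_moves", "payload": {"deltas": [{"travel": [0,0,0.001],"turn": [0,0,0]},{"travel": [0,0,0],"turn": [0,0,0]}]}}

```text
time: 31.75
tcp_pos: [0.475, -0.1854, 0.1853]
eef_rot: [0.0, 0.762, 0.647, -0.0]
contact_force: [0.9, 0.0, -0.3]
gripper_width: 0.0225
```

{"api": "apply_moves", "payload": {"deltas": [{"travel": [0,0,0.001],"turn": [0,0,0]},{"travel": [0,0,0],"turn": [0,0,0]}]}}

```text
time: 31.95
tcp_pos: [0.4752, -0.1853, 0.1851]
eef_rot: [0.0, 0.762, 0.647, -0.0]
contact_force: [-2.6, -0.5, 7.8]
gripper_width: 0.0225
```

Floor contact. Release, lift, check, then go to the brass block.

{"api": "apply_moves", "payload": {"deltas": [{"travel": [0,0,0],"turn": [0,0,0]},{"travel": [0,0,0],"turn": [0,0,0]},{"travel": [0,0,0],"turn": [0,0,0]},{"travel": [0,0,0],"turn": [0,0,0]},{"travel": [0,0,0],"turn": [0,0,0]}], "gripper": 0.3}}

```text
time: 32.45
tcp_pos: [0.4751, -0.1854, 0.1842]
eef_rot: [-0.0, 0.762, 0.647, -0.0]
contact_force: [-0.1, -0.7, 1.1]
gripper_width: 0.0555
```

{"api": "apply_moves", "payload": {"deltas": [{"travel": [0,0,-0.02],"turn": [0,0,0]},{"travel": [0,0,-0.04],"turn": [0,0,0]},{"travel": [0,0,-0.05],"turn": [0,0,0]},{"travel": [0,0,-0.045],"turn": [0,0,0]},{"travel": [0,0,0],"turn": [0,0,0]}]}}

```text
time: 32.95
tcp_pos: [0.4772, -0.1853, 0.3454]
eef_rot: [0.006, 0.762, 0.647, 0.003]
contact_force: [1.1, 0.6, 0.4]
gripper_width: 0.0553
```

Run:
```python
from h import *
T=tool(); w=det('wrist','collet',[.4755,-.185],.02,T,'w9.png')
if w: fit('collet',[w],[.4755,-.185,.004,0])
plan(.468,.38,.34,68)
```

```text
wrist collet score 0.89 off 0.003 px 724 [312. 223.]
collet fit [ 4.7480e-01 -1.8380e-01  4.0000e-03 -8.6201e+00] 1-IoU 0.186
at [ 0.4751 -0.1854  0.3404] phi 80.7; turn z 12.7 = 2 x 6.33; travel [ 5.216e-01 -2.184e-01  4.000e-04] = 15 x [ 0.0348 -0.0146  0.    ]
```

{"api": "apply_moves", "payload": {"deltas": [{"travel": [0,0,0],"turn": [0,0,6.3]},{"travel": [0,0,0],"turn": [0,0,6.3]},{"travel": [0.0348,-0.0146,0],"turn": [0,0,0]},{"travel": [0.0348,-0.0146,0],"turn": [0,0,0]},{"travel": [0.0348,-0.0146,0],"turn": [0,0,0]}], "gripper": 1}}

```text
time: 33.55
tcp_pos: [0.4726, -0.0711, 0.3375]
eef_rot: [-0.001, 0.829, 0.559, -0.001]
contact_force: [0.2, 0.5, 0.0]
gripper_width: 0.0857
```

{"api": "apply_moves", "payload": {"deltas": [{"travel": [0.0348,-0.0146,0],"turn": [0,0,0]},{"travel": [0.0348,-0.0146,0],"turn": [0,0,0]},{"travel": [0.0348,-0.0146,0],"turn": [0,0,0]},{"travel": [0.0348,-0.0146,0],"turn": [0,0,0]},{"travel": [0.0348,-0.0146,0],"turn": [0,0,0]}]}}

```text
time: 34.05
tcp_pos: [0.4698, 0.1176, 0.3375]
eef_rot: [-0.001, 0.829, 0.56, -0.002]
contact_force: [0.8, 0.1, -0.1]
gripper_width: 0.0851
```

{"api": "apply_moves", "payload": {"deltas": [{"travel": [0.0348,-0.0146,0],"turn": [0,0,0]},{"travel": [0.0348,-0.0146,0],"turn": [0,0,0]},{"travel": [0.0348,-0.0146,0],"turn": [0,0,0]},{"travel": [0.0348,-0.0146,0],"turn": [0,0,0]},{"travel": [0.0348,-0.0146,0],"turn": [0,0,0]}]}}

```text
time: 34.55
tcp_pos: [0.4673, 0.3062, 0.3371]
eef_rot: [-0.0, 0.829, 0.56, -0.002]
contact_force: [1.1, 1.0, 0.1]
gripper_width: 0.0854
```

{"api": "apply_moves", "payload": {"deltas": [{"travel": [0.02,-0.01,0],"turn": [0,0,0]},{"travel": [0,0,0],"turn": [0,0,0]},{"travel": [0,0,0],"turn": [0,0,0]}]}}

```text
time: 34.85
tcp_pos: [0.4656, 0.3272, 0.3374]
eef_rot: [0.0, 0.828, 0.56, -0.002]
contact_force: [0.1, 1.0, -0.5]
gripper_width: 0.0856
```

Run:
```python
from h import *
T=tool(); w=det('wrist','brass_block',[.469,.395],.02,T,'w10.png')
fit('brass_block',[w],[.469,.395,0,-22],True); o=fit('brass_block',[w],[.469,.395,0,-22])
plan(o[0],o[1],.178,o[3]+90)
```

```text
wrist brass_block score 0.92 off 0.003 px 2121 [288. 135.]
brass_block fit [ 4.70200e-01  3.98300e-01 -8.00000e-03 -2.39861e+01] 1-IoU 0.044
brass_block fit [  0.4709   0.3977   0.     -23.8203] 1-IoU 0.061
at [0.4663 0.326  0.338 ] phi 68.0; turn z 1.8 = 1 x 1.81; travel [ 0.0675 -0.0248  0.16  ] = 5 x [ 0.0135 -0.005   0.032 ]
```

View pics/w10.png

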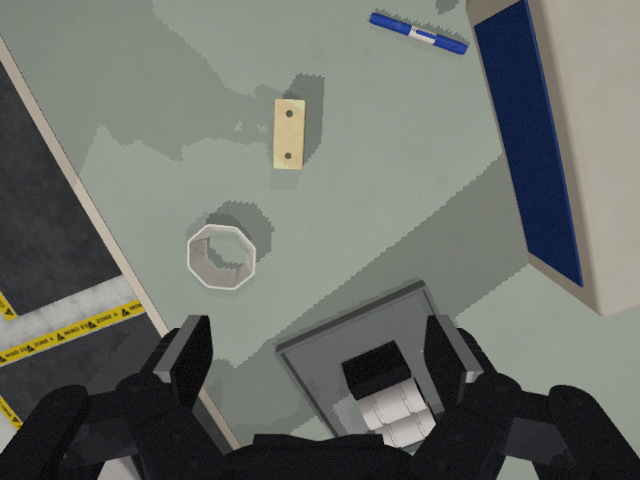

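Block at (289, 134). The octagonal ring is about 100 mm away, clear of the fingers.

{"api": "apply_moves", "payload": {"deltas": [{"travel": [0.0338,-0.0122,0],"turn": [0,0,1.8]},{"travel": [0.0338,-0.0122,0.02],"turn": [0,0,0]},{"travel": [0,0,0.035],"turn": [0,0,0]},{"travel": [0,0,0.035],"turn": [0,0,0]},{"travel": [0,0,0.03],"turn": [0,0,0]}]}}

```text
time: 35.45
tcp_pos: [0.4703, 0.3974, 0.2172]
eef_rot: [0.001, 0.838, 0.546, -0.001]
contact_force: [0.2, -0.1, -1.1]
gripper_width: 0.0855
```

Run:
```python
from h import *
T=tool(); w=det('wrist','brass_block',[.469,.395],.02,T)
if w: o=fit('brass_block',[w],[.4705,.398,0,-24])
plan(.4705,.398,.179,66.2)
```

```text
wrist brass_block score 0.65 off 0.008 px 4910 [316. 281.]
brass_block fit [  0.4704   0.3976   0.     -24.2388] 1-IoU 0.031
at [0.4694 0.3961 0.2148] phi 66.2; turn z -0.0 = 1 x -0.03; travel [0.0022 0.0002 0.0358] = 1 x [0.0022 0.0002 0.0358]
```

{"api": "apply_moves", "payload": {"deltas": [{"travel": [0.002,0,0.02],"turn": [0,0,0]},{"travel": [0,0,0.0155],"turn": [0,0,0]},{"travel": [0,0,0],"turn": [0,0,0]}]}}

```text
time: 35.85
tcp_pos: [0.4707, 0.3998, 0.1827]
eef_rot: [0.001, 0.838, 0.546, -0.001]
contact_force: [-0.6, -0.2, -0.0]
gripper_width: 0.0851
```

{"api": "apply_moves", "payload": {"deltas": [{"travel": [0,0,0],"turn": [0,0,0]},{"travel": [0,0,0],"turn": [0,0,0]},{"travel": [0,0,0],"turn": [0,0,0]},{"travel": [0,0,0],"turn": [0,0,0]},{"travel": [0,0,0],"turn": [0,0,0]}], "gripper": -1}}

```text
time: 36.35
tcp_pos: [0.4708, 0.4014, 0.1846]
eef_rot: [-0.0, 0.837, 0.547, 0.001]
contact_force: [-0.7, -0.1, 3.8]
gripper_width: 0.0209
```

{"api": "apply_moves", "payload": {"deltas": [{"travel": [0,0,0],"turn": [0,0,0]},{"travel": [0,0,0],"turn": [0,0,0]},{"travel": [0,0,0],"turn": [0,0,0]},{"travel": [0,0,-0.04],"turn": [0,0,0]},{"travel": [0,0,-0.05],"turn": [0,0,0]}]}}

```text
time: 36.85
tcp_pos: [0.4699, 0.3999, 0.2716]
eef_rot: [0.0, 0.837, 0.547, -0.004]
contact_force: [0.8, 0.9, -1.3]
gripper_width: 0.0212
```

Run:
```python
from h import *
T=tool(); w=det('wrist','brass_block',T[:2,3],.1,T)
if w: o=fit('brass_block',[w],[*T[:2,3],T[2,3]-.18,-24],True); print('foot depth',T[2,3]-o[2],o[:2]-T[:2,3])
a=np.radians(-9.2); y=.0285; plan(.4837-y*np.sin(a),-.1358+y*np.cos(a),.30,80.8)
```

```text
wrist brass_block score 0.79 off 0.002 px 6694 [316. 320.]
brass_block fit [  0.4673   0.3937   0.0834 -23.8056] 1-IoU 0.038
foot depth 0.18826860885092772 [-0.00261744 -0.00614102]
at [0.4717 0.4033 0.2799] phi 66.3; turn z -14.5 = 2 x -7.26; travel [-0.5018  0.098  -0.0201] = 13 x [-0.0386  0.0075 -0.0015]
```

{"api": "apply_moves", "payload": {"deltas": [{"travel": [0,0,-0.01],"turn": [0,0,-7.25]},{"travel": [0,0,-0.01],"turn": [0,0,-7.25]},{"travel": [-0.0386,0.0075,0],"turn": [0,0,0]},{"travel": [-0.0386,0.0075,0],"turn": [0,0,0]},{"travel": [-0.0386,0.0075,0],"turn": [0,0,0]}]}}

```text
time: 37.45
tcp_pos: [0.4738, 0.2816, 0.2926]
eef_rot: [-0.0, 0.761, 0.648, -0.001]
contact_force: [0.2, -0.7, -1.4]
gripper_width: 0.0207
```

{"api": "apply_moves", "payload": {"deltas": [{"travel": [-0.0386,0.0075,0],"turn": [0,0,0]},{"travel": [-0.0386,0.0075,0],"turn": [0,0,0]},{"travel": [-0.0386,0.0075,0],"turn": [0,0,0]},{"travel": [-0.0386,0.0075,0],"turn": [0,0,0]},{"travel": [-0.0386,0.0075,0],"turn": [0,0,0]}]}}

```text
time: 37.95
tcp_pos: [0.4798, 0.0848, 0.293]
eef_rot: [-0.0, 0.762, 0.648, -0.001]
contact_force: [0.6, -0.6, -1.4]
gripper_width: 0.0209
```

{"api": "apply_moves", "payload": {"deltas": [{"travel": [-0.0386,0.0075,0],"turn": [0,0,0]},{"travel": [-0.0386,0.0075,0],"turn": [0,0,0]},{"travel": [-0.0386,0.0075,0],"turn": [0,0,0]},{"travel": [-0.0386,0.0075,0],"turn": [0,0,0]},{"travel": [-0.0386,0.0075,0],"turn": [0,0,0]}]}}

```text
time: 38.45
tcp_pos: [0.4857, -0.1115, 0.293]
eef_rot: [-0.0, 0.762, 0.648, -0.0]
contact_force: [1.5, -0.9, -2.2]
gripper_width: 0.0209
```

{"api": "apply_moves", "payload": {"deltas": [{"travel": [0,0,0],"turn": [0,0,0]},{"travel": [0,0,0],"turn": [0,0,0]}]}}

```text
time: 38.65
tcp_pos: [0.4859, -0.1109, 0.2929]
eef_rot: [-0.001, 0.763, 0.647, -0.0]
contact_force: [0.2, 0.8, -2.1]
gripper_width: 0.0205
```

Run:
```python
from h import *
a=np.radians(-9.2); y=.0285; plan(.4837-y*np.sin(a),-.1358+y*np.cos(a),.193,80.8)
```

```text
at [ 0.4859 -0.1109  0.2929] phi 80.6; turn z -0.2 = 1 x -0.18; travel [0.0036 0.0018 0.0999] = 3 x [0.0012 0.0006 0.0333]
```

{"api": "apply_moves", "payload": {"deltas": [{"travel": [0.0036,0.0018,0.035],"turn": [0,0,0]},{"travel": [0,0,0.035],"turn": [0,0,0]},{"travel": [0,0,0.025],"turn": [0,0,0]},{"travel": [0,0,0.005],"turn": [0,0,0]},{"travel": [0,0,0],"turn": [0,0,0]}]}}

```text
time: 39.15
tcp_pos: [0.4887, -0.1052, 0.1933]
eef_rot: [-0.001, 0.761, 0.649, -0.0]
contact_force: [-0.2, -0.3, -1.2]
gripper_width: 0.021
```

{"api": "apply_moves", "payload": {"deltas": [{"travel": [0,0,0.002],"turn": [0,0,0]},{"travel": [0,0,0],"turn": [0,0,0]}]}}

```text
time: 39.35
tcp_pos: [0.4894, -0.1064, 0.1929]
eef_rot: [0.001, 0.762, 0.648, 0.001]
contact_force: [0.4, 0.4, -2.0]
gripper_width: 0.0211
```

{"api": "apply_moves", "payload": {"deltas": [{"travel": [0,0,0.0015],"turn": [0,0,0]},{"travel": [0,0,0],"turn": [0,0,0]}]}}

```text
time: 39.55
tcp_pos: [0.4889, -0.1067, 0.1908]
eef_rot: [0.001, 0.762, 0.648, 0.0]
contact_force: [-0.8, -0.8, -2.4]
gripper_width: 0.0209
```

{"api": "apply_moves", "payload": {"deltas": [{"travel": [0,0,0.001],"turn": [0,0,0]},{"travel": [0,0,0],"turn": [0,0,0]}]}}

```text
time: 39.75
tcp_pos: [0.4888, -0.1067, 0.1894]
eef_rot: [0.0, 0.762, 0.648, -0.0]
contact_force: [-1.1, -0.7, -2.0]
gripper_width: 0.0205
```

{"api": "apply_moves", "payload": {"deltas": [{"travel": [0,0,0.001],"turn": [0,0,0]},{"travel": [0,0,0],"turn": [0,0,0]}]}}

```text
time: 39.95
tcp_pos: [0.4889, -0.1066, 0.1885]
eef_rot: [0.0, 0.762, 0.648, -0.0]
contact_force: [-1.5, -0.4, 1.4]
gripper_width: 0.0208
```

{"api": "apply_moves", "payload": {"deltas": [{"travel": [0,0,0.001],"turn": [0,0,0]},{"travel": [0,0,0],"turn": [0,0,0]}]}}

```text
time: 40.15
tcp_pos: [0.489, -0.1064, 0.1885]
eef_rot: [0.001, 0.762, 0.648, -0.0]
contact_force: [-4.6, -0.5, 11.5]
gripper_width: 0.0204
```

Floor contact. Release, lift and check both trays.

{"api": "apply_moves", "payload": {"deltas": [{"travel": [0,0,0],"turn": [0,0,0]},{"travel": [0,0,0],"turn": [0,0,0]},{"travel": [0,0,0],"turn": [0,0,0]},{"travel": [0,0,0],"turn": [0,0,0]},{"travel": [0,0,0],"turn": [0,0,0]}], "gripper": 0.3}}

```text
time: 40.65
tcp_pos: [0.4888, -0.1066, 0.1872]
eef_rot: [-0.0, 0.762, 0.648, -0.0]
contact_force: [-0.4, -0.4, -0.0]
gripper_width: 0.0556
```

{"api": "apply_moves", "payload": {"deltas": [{"travel": [0,0,-0.02],"turn": [0,0,0]},{"travel": [0,0,-0.04],"turn": [0,0,0]},{"travel": [0,0,-0.05],"turn": [0,0,0]},{"travel": [0,0,-0.05],"turn": [0,0,0]},{"travel": [-0.02,0,-0.04],"turn": [0,0,0]}]}}

```text
time: 41.15
tcp_pos: [0.486, -0.1237, 0.3904]
eef_rot: [0.001, 0.76, 0.65, 0.001]
contact_force: [1.1, -1.3, -1.0]
gripper_width: 0.0555
```

{"api": "apply_moves", "payload": {"deltas": [{"travel": [0,0,0],"turn": [0,0,0]},{"travel": [0,0,0],"turn": [0,0,0]},{"travel": [0,0,0],"turn": [0,0,0]}]}}

```text
time: 41.45
tcp_pos: [0.485, -0.126, 0.3859]
eef_rot: [-0.001, 0.762, 0.648, -0.001]
contact_force: [-0.5, 0.3, -0.7]
gripper_width: 0.055
```

Run:
```python
from h import *
T=tool(); w=det('wrist','collet',[.4755,-.185],.02,T,'w11.png'); 
if w: fit('collet',[w],[.4755,-.185,.004,0])
w=det('wrist','brass_block',[.488,-.107],.02,T); fit('brass_block',[w],[.488,-.107,.004,-9])
for r in masks_of('wrist','tube_a'):
    if r['score']>.2:
        p=onplane('wrist',[r['at']],.021,T)[0]; fit('tube_a',[('wrist',r['region'],T)],[p[0],p[1],.021,6])
c=det('wrist','chock',[.462,.167],.01,T)
if c: fit('chock',[c],[.462,.167,.004,6])
print([(round(r['score'],2),onplane('wrist',[r['at']],.015,T)[0].round(3)) for r in look_for('wrist','short_sleeve')])
```

```text
wrist collet score 0.82 off 0.003 px 503 [316. 271.]
collet fit [ 4.7540e-01 -1.8440e-01  4.0000e-03 -6.2529e+00] 1-IoU 0.27
wrist brass_block score 0.91 off 0.004 px 1402 [318. 193.]
brass_block fit [ 4.8890e-01 -1.1000e-01  4.0000e-03 -9.6202e+00] 1-IoU 0.07
[(0.62, array([ 0.671, -0.237,  0.015]))]
```

View pics/w11.png

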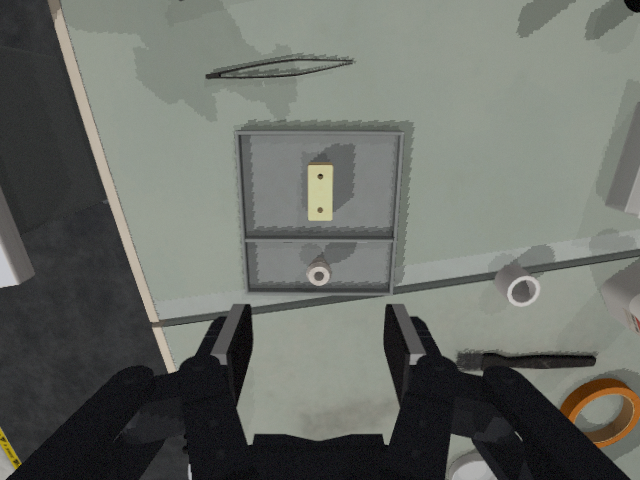

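The collet stands in the narrow compartment at (318, 274), the block lies flat in the wide one at (320, 193), and the sleeve is standing at (520, 285). One chock fit read 9 mm off the arm's own reading, so I'll recheck the row from above before handing in.

{"api": "apply_moves", "payload": {"deltas": [{"travel": [0.045,0,0],"turn": [0,0,-5]},{"travel": [0.045,0,0],"turn": [0,0,-5]},{"travel": [0.045,0,0],"turn": [0,0,-5]},{"travel": [0.045,0,0],"turn": [0,0,0]},{"travel": [0.03,0,0],"turn": [0,0,0]}]}}

```text
time: 42.35
tcp_pos: [0.4872, 0.086, 0.3876]
eef_rot: [-0.0, 0.669, 0.743, 0.001]
contact_force: [0.6, 0.2, 1.3]
gripper_width: 0.0554
```

{"api": "apply_moves", "payload": {"deltas": [{"travel": [0,0,0.02],"turn": [0,0,0]},{"travel": [0,0,0.02],"turn": [0,0,0]},{"travel": [0,0,0],"turn": [0,0,0]},{"travel": [0,0,0],"turn": [0,0,0]}]}}

```text
time: 42.75
tcp_pos: [0.4881, 0.0826, 0.3474]
eef_rot: [-0.0, 0.671, 0.742, -0.0]
contact_force: [0.8, 0.1, 0.5]
gripper_width: 0.0552
```

Run:
```python
from h import *
T=tool(); c=det('wrist','chock',[.462,.167],.01,T,'w12.png')
if c: fit('chock',[c],[.462,.167,.004,6])
for r in masks_of('wrist','tube_a'):
    if r['score']>.2:
        p=onplane('wrist',[r['at']],.021,T)[0]; fit('tube_a',[('wrist',r['region'],T)],[p[0],p[1],.021,6])
d=det('wrist','stop_tray',[.464,.15],.01,T); fit('stop_tray',[d],[.464,.15,-.002,5.8])
im=cv2.imread('pics/w12.png'); a=np.radians(5.8)
# expected outlines: chock foot & top edges for local y .0165
for y0,c in((.0155,(0,0,255)),(.0275,(0,255,255))):
    for dy,z in((-.008,.028),(.008,.028)):
        L=[[.4646+x*np.cos(a)-(y0+dy)*np.sin(a),.1506+x*np.sin(a)+(y0+dy)*np.cos(a),z-.002] for x in(-.035,.035)]
        p=proj('wrist',L,T); cv2.line(im,*[tuple(int(round(v)) for v in q) for q in p],c,1)
print(T[:3,3]); x,y=proj('wrist',[[.464,.14,.01]],T)[0].astype(int)
cv2.imwrite('pics/w12c.png',cv2.resize(im[max(0,y-120):y+110,max(0,x-130):x+130],None,fx=2.5,fy=2.5,interpolation=cv2.INTER_NEAREST))
```

```text
wrist chock score 0.68 off 0.007 px 3442 [296. 100.]
chock fit [4.6230e-01 1.7050e-01 4.0000e-03 5.7192e+00] 1-IoU 0.165
tube_a fit [0.4694 0.1045 0.021  6.0687] 1-IoU 0.052
tube_a fit [0.4656 0.1373 0.021  5.632 ] 1-IoU 0.103
wrist stop_tray score 0.77 off 0.039 px 31133 [294.  79.]
stop_tray fit [ 4.6280e-01  1.5360e-01 -2.0000e-03  5.9423e+00] 1-IoU 0.251
[0.48809628 0.08263095 0.34744008]
```

View pics/w12c.png

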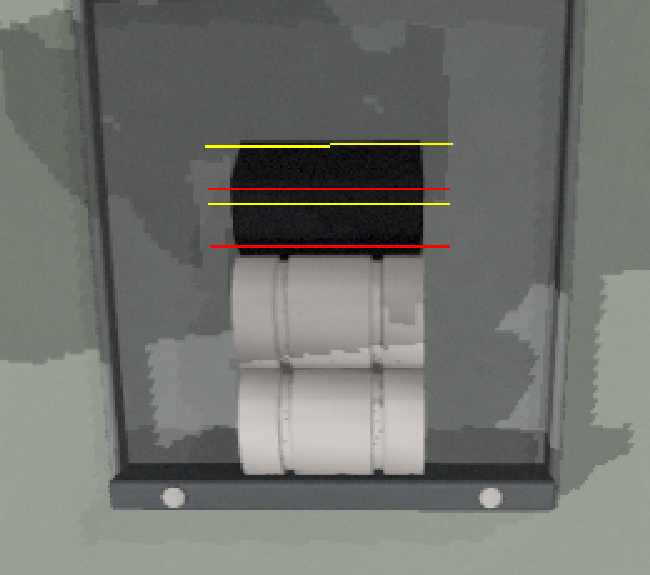

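The chock sits tight against the second tube: its outline meets the tube, and its top lies about where y≈16 mm predicts. The row is parallel to the bar. Handing in.

```bash
python3 -c "
from h import *
print(env.job_done())"
```

```text
the job is handed in; nothing more can be done
None
```

I made up both kits and handed the job in at about 43 s of the 106 s allowed. The hand-in gives no verdict, so what follows rests on my own checks.

- **Stop-bar tray:** Both tubes lie parallel to the bar. I slid the first in until it touched the bar and the second until it touched the first. The chock nearest the base was then pushed in until it met firm resistance (7.5 N). The last close view shows the row touching and centred.
- **Divided tray:** The collet stands in the narrow compartment and the brass block lies flat in the wide one. I lowered both until they touched the floor, and the camera showed them within about 4 mm of where I put them.
- **Short sleeve:** It is still standing where it was, at about (0.67, -0.24).

**Checks that disagreed:**
- **Heights:** Free-height camera fits of things on the bench mostly put the bench too low, from 2 to 21 mm, so I set heights by feeling for the floor.
- **Chock position:** The camera put the chock 4 to 9 mm farther out than the arm's own reading of about 16 mm from mid-tray. The larger reading would still be inside the 27.5 mm limit, and the close view agreed with the arm.
- **Stop tray centre:** The camera put it about 3 mm off what the bar contact gave.

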